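# Fit and tug-test a guard post on a potter's wheel

## Robot

A 6-joint arm with a two-finger parallel gripper is mounted at the origin on the work surface. World frame = base frame: x ahead of the robot, y to its left, z up, the work surface at z = 0. Lengths are in m, angles in rad, forces in N, time in s.
With the tool pointing down it reaches from about 0.35 to 0.725 m from the base axis. Payload 6 kg.
Tool frame: the origin (TCP) lies at the very end of the fingers, on their centre line; the grasp point (between the pads) lies ctrl.grip_depth behind it (ctrl.grip_depth is the distance from the TCP to the grasp point, in m); y points along the fingers, z is the direction in which the jaws open and shut, and the axes are right-handed (so a half turn about y gives the same grasp; the last joint's range is limited). The gripper opens to 85 mm and grips with 20 to 120 N. Pads are 22 mm wide; open, the fingers measure 114 mm over their backs; the gripper's body (76 mm by 85 mm) begins 54 mm behind the grasp point. The pads swing forward as they close: fully open they stand 13 mm farther back than shut.
Start: joints at [1.625, 0.04, 0.085, 0, -1.615, -0.334], TCP at [0.166, 0.577, 0.231] pointing down, gripper open.
Joint ranges: [-2.56, 2.56], [-1.29, 2.01], [-1.08, 1.49], [-3.29, 1.98], [-2.81, -0.18], [-2.99, 2.99]. Speed limits (rad/s): [2.57, 2.57, 3.01, 3.14, 3.14, 3.14].

## Interface

Orientations are given as a unit quaternion [x, y, z, w].
In Python, from workcell import ctrl gives the robot as it stands.
- The arm moves only by the tool carry_out, never from a script. Its argument "motion" is a list of rows, each an object of numbers: "wx", "wy", "wz": the turn, a rotation vector about the tool's x, y, z in degrees; "dx", "dy", "dz": the shift along the tool's x, y, z in cm; "fingers": the opening, from 0 (shut) to 1 (fully open). A call has 1 to 12 rows; each row shifts and turns the commanded pose from where the row before left it, along the tool's axes as they then stand; what a row does not reach is not made up. A row lasts 1/10 s, in which the tool goes at most 50 mm and 8.59 degrees, less where a joint would pass 70% of its speed; a pose out of reach is approached as far as the arm can. A call is refused whole if a number of a shift passes 5 or a number of a turn 8.59, either way. A call with a gripper value outside its range is refused whole. The fingers move at their own pace and stop on an object; the grip force is fixed at half the most. Time passes only in rows, so rows that do not move let the fingers close. It gives the time, the measured TCP pose, the force and the opening at its end, in the units of the state.
- ctrl.get_obs(): the state, without advancing time (a new reading comes with each control period).
- ctrl.get_image(name): name is "scene" or "top" or "wrist"; returns a dict with "frame" (384x512x3 uint8, red, green, blue), "fx", "fy", "cx", "cy" (pixels), "R" (3x3) and "t" (3): a world point X has camera coordinates R X + t; the wrist camera has in their place "T_tool_cam" (4x4, takes a point from camera to tool coordinates, whose origin is the TCP and whose axes are the tool frame's). Camera axes: x right, y down, z forward; pixel columns grow to the right and rows downward; lengths in m; the calibration is good to about 2 mm. A picture is of the moment at which its call begins: read the wrist's pose just before it. There is no depth.
- ctrl.close_job(): hands the job in, once; it reports no verdict.
The state is a dict: "t": time; "q": joint angles; "joint_velocities": joint speeds; "joint_efforts": joint torques, N m; "tcp_pos": TCP position; "tcp_rot": TCP orientation; "ft_force": force on the tool from outside, world axes, zero at the start; "ft_torque": the same for the moment, N m; "width": opening from 0.0 (shut) to 1.0 (fully open).
Only numpy, scipy, OpenCV 4.12 (cv2) and the standard library are available. Lean on these libraries where they do the work, as an engineer would, in place of code of your own. Each camera call takes 0.05 s, during which the arm holds its last target.

## Task

Take the orange post from the wooden rack, push it straight down into the empty socket of the plate on the potter's wheel until it snaps home with its flange on the plate, then keep hold and tug it straight up with about 12 N for a second to prove that the catch holds it. Never press or pull the wheel with the post harder than about 20 N, and leave the post home and released, with the bowl, the cup and the trimming tool undisturbed.

Things in the scene. Friction and masses are not known exactly. Their poses are not given: they have to be found in the camera images.
- post: Post, 75 mm tall, 80 g, standing in a rack hole. Origin: bottom tip of its steel stem; z up its axis. Up from the tip: cone 0-10 mm (radius 3 to 9), lip radius 9 to 13 mm, groove radius 3.5 to 23 mm, stem radius 9 to 35 mm, steel flange radius 16 to 40 mm, orange sleeve radius 12 to 75 mm (grip here). Any turn about its axis is fine. Home: origin 35 mm below the socket point, flange on the plate.
- socket (a point): Mouth centre of the empty socket, at plate-top level. Hole 20 mm wide, 2 mm chamfer, in a dark 50 mm square block; vertical axis; x points to the wheel's middle. Below, a spring catch resists with up to about 10 N while the tip is 16 to 33 mm deep, then snaps behind the lip. Pulled up, a home post has about 1.5 mm of play, then stiffly about 1 mm per 15 N; an unsnapped one pulls out.
- wheel: Fixed potter's wheel that does not turn; origin on the table under its axis, z up; the socket lies 105 mm from the axis on its -x side. Head and plate 272 mm across, plate top 130 mm above the table. Two orange posts are already fitted, 120 degrees either side of the socket, 105 mm from the axis, 40 mm above the plate.
- rack: Fixed wooden block 70 x 140 x 45 mm (x, y, z); origin at the centre of its underside. Two holes 20 mm wide, 40 mm deep, lie on its y axis 35 mm either side of the centre: one holds the post (flange on the block's top), the other the trimming tool.
- trimmer: Bystander: trimming tool with a 17 mm thick dark wooden handle and a wire loop, 120 mm long, standing in the other hole of the rack; origin at its bottom end.
- bowl: Bystander: upside-down terracotta bowl, 122 mm across and 54 mm tall, standing loose on the middle of the plate; origin at the centre of its rim plane, on the plate.
- cup: Bystander: loose white cup, 72 mm across and 85 mm tall, standing on the table; origin at the centre of its underside.
There are look-alikes about, which are no part of the job. Of the things like the post, leave any that is green or purple; of the rest the larger one is meant.

How it is judged:
By the outcome, as a careful person would: the job done as asked, in the order asked, and still so for the second after the job is handed in, with the robot touching nothing.
It also fails if it takes over 64 s, if anything falls off the work surface, if the arm or the gripper's body presses on something with over 40 N, if the wrist force passes 120 N, or if a joint passes its speed limit or range.

## Working session

There is one attempt and no reset: what is moved stays moved. The work goes in short steps, Python scripts to look and compute and a tool call to move; the robot and the scene stay as the last step left them, time stands still between calls to the robot, and variables do not carry over. Pictures are saved under pics/ and viewed, and the job is handed in when it is done.

Besides the shell and the picture viewer there is one more tool, called after "Emit:" by a JSON object that holds its "api" and its "payload". carry_out: Moves the arm, as the interface text tells. Its arguments: {"type":"object","properties":{"motion":{"type":"array","items":{"type":"object","properties":{"wx":{"type":"number"},"wy":{"type":"number"},"wz":{"type":"number"},"dx":{"type":"number"},"dy":{"type":"number"},"dz":{"type":"number"},"fingers":{"type":"number"}}}}},"required":["motion"]}

```bash
ls; mkdir -p pics; python3 - <<'E'
from workcell import ctrl
import cv2,json,numpy as np
o=ctrl.get_obs();print(o);print(ctrl.grip_depth)
for n in("scene","top","wrist"):
    im=ctrl.get_image(n);cv2.imwrite(f"pics/{n}0.png",im["frame"][:,:,::-1])
    print(n,{k:np.round(v,4).tolist() for k,v in im.items() if k!="frame"})
E
```

```text
pics
{'t': 0.0, 'q': array([ 1.62468491e+00,  4.08350737e-02,  8.38229256e-02, -4.81357099e-04,
       -1.61548760e+00, -3.33746582e-01]), 'joint_velocities': array([-0.00160574, -0.00166815, -0.0003448 , -0.00019328, -0.00103509,
       -0.00144885]), 'joint_efforts': array([-1.27025587e-04, -3.68193948e+01,  3.47420275e+01,  6.93246827e+00,
       -5.36653533e-03,  3.30350126e-06]), 'tcp_pos': array([0.16552813, 0.57638178, 0.23026887]), 'tcp_rot': array([-0.0985639 , -0.6995725 ,  0.70081994,  0.09866559]), 'ft_force': array([-0.29147516, -0.31776664,  0.06055288]), 'ft_torque': array([-0.00681152,  0.04263292,  0.02962733]), 'width': 0.9950533578178543}
0.0187
scene {'fx': 401.5014, 'fy': 401.5014, 'cx': 250.5751, 'cy': 190.4609, 'R': [[0.4425, 0.8967, -0.0129], [0.7695, -0.3871, -0.5079], [-0.4604, 0.2148, -0.8613]], 't': [-0.1628, -0.4261, 1.2049]}
top {'fx': 427.3869, 'fy': 427.3869, 'cx': 254.3332, 'cy': 184.3115, 'R': [[-0.023, -0.9996, -0.0161], [-0.9863, 0.0253, -0.1633], [0.1636, 0.0121, -0.9865]], 't': [-0.0646, 0.5893, 0.912]}
wrist {'fx': 296.4315, 'fy': 296.4315, 'cx': 256.5262, 'cy': 193.6785, 'T_tool_cam': [[0.0006, 0.9584, 0.2853, -0.0729], [-0.0001, -0.2853, 0.9584, -0.1429], [1.0, -0.0006, -0.0001, -0.0004], [0.0, 0.0, 0.0, 1.0]]}
```

View pics/scene0.png

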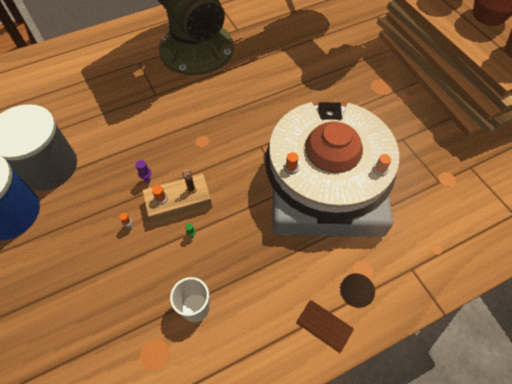

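View pics/top0.png

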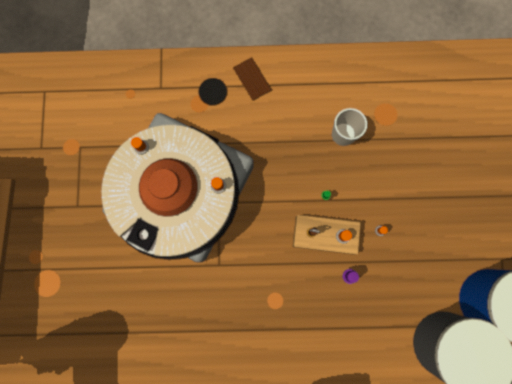

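View pics/wrist0.png

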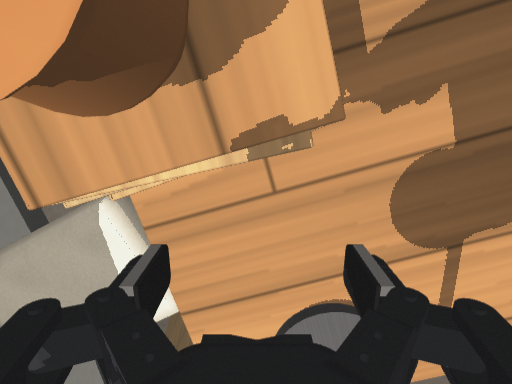

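The top view shows the wheel at (170,190), the black socket block at (142,235), and the rack at (328,234) with the target post at (346,236). A smaller orange look-alike is at (382,230), purple at (351,276) and green at (327,195). In the scene view the post is at (158,192). Next I'll measure these.

```bash
cat > h.py <<'E'
import cv2,numpy as np
from workcell import ctrl
def ray(im,u,v):
    d=np.array([(u-im["cx"])/im["fx"],(v-im["cy"])/im["fy"],1.])
    R=np.array(im["R"]);t=np.array(im["t"])
    return -R.T@t,R.T@d
def onplane(im,u,v,z):
    c,d=ray(im,u,v);return c+d*(z-c[2])/d[2]
def proj(im,X):
    p=np.array(im["R"])@np.array(X)+np.array(im["t"]);return np.array([im["cx"]+im["fx"]*p[0]/p[2],im["cy"]+im["fy"]*p[1]/p[2]])
def wristcam(im,o):
    from scipy.spatial.transform import Rotation as Ro
    T=np.eye(4);T[:3,:3]=Ro.from_quat(o["tcp_rot"]).as_matrix();T[:3,3]=o["tcp_pos"]
    C=np.linalg.inv(T@np.array(im["T_tool_cam"]));im["R"]=C[:3,:3];im["t"]=C[:3,3];return im
def blobs(mask,amin=8):
    n,l,s,c=cv2.connectedComponentsWithStats(mask.astype(np.uint8))
    return [(s[i,4],np.round(c[i],1).tolist(),s[i,:4].tolist(),l==i) for i in range(1,n) if s[i,4]>=amin]
E
python3 - <<'E'
from h import *
for n,boxs in(("top",[(80,100,200,180),(280,170,130,130)]),("scene",[(255,90,160,150),(100,140,130,190)])):
    im=ctrl.get_image(n);f=im["frame"]
    hsv=cv2.cvtColor(f,cv2.COLOR_RGB2HSV)
    m=(hsv[...,0]<14)&(hsv[...,1]>200)&(hsv[...,2]>150)
    for b in blobs(m):print(n,"orange",b[:3],[onplane(im,*b[1],z)[:2].round(4) for z in(.085,.17)])
    if n=="top":
        m=(f.max(2)<45);m[:, 260:]=0;m[:100]=0
        for b in blobs(m,30):print("dark",b[:3],onplane(im,*b[1],.13).round(4))
    for i,(x,y,w,h) in enumerate(boxs):
        c=f[y:y+h,x:x+w,::-1];k=min(800//w,600//h);cv2.imwrite(f"pics/{n}z{i}.png",cv2.resize(c,None,fx=k,fy=k,interpolation=cv2.INTER_CUBIC));print(n,i,k)
E
```

```text
dark (np.int32(55), [212.4, 101.2], [204, 100, 18, 4]) [0.755  0.0049 0.13  ]
dark (np.int32(489), [219.9, 219.4], [163, 156, 78, 103]) [ 0.5037 -0.0086  0.13  ]
dark (np.int32(420), [142.6, 234.4], [128, 220, 29, 30]) [0.4772 0.1481 0.13  ]
top 0 3
top 1 4
scene orange (np.int32(64), [292.1, 157.4], [288, 154, 9, 8]) [array([0.5271, 0.0259]), array([ 0.5766, -0.0093])]
scene orange (np.int32(74), [157.1, 189.5], [153, 185, 10, 10]) [array([ 0.4704, -0.2718]), array([ 0.5265, -0.2725])]
scene orange (np.int32(45), [123.3, 216.1], [120, 213, 8, 7]) [array([ 0.4995, -0.3555]), array([ 0.5522, -0.3465])]
scene 0 4
scene 1 3
```

```bash
python3 -c "
import cv2,numpy as np
a=cv2.imread('pics/topz0.png');b=cv2.imread('pics/topz1.png')
a=cv2.resize(a,(400,360));b=cv2.resize(b,(360,360));cv2.imwrite('pics/topzz.png',np.hstack([a,b]))"
```

```text
(no output)
```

View pics/topzz.png

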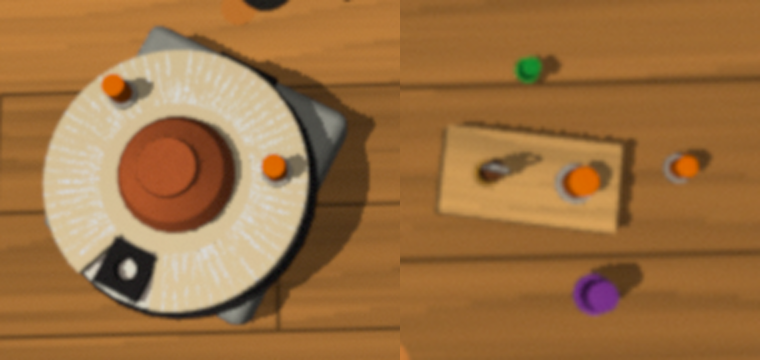

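View pics/scenez1.png

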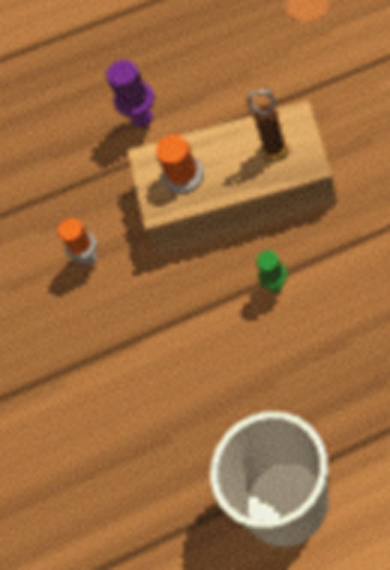

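```bash
python3 - <<'E'
from h import *
from scipy.spatial.transform import Rotation as Ro
np.set_printoptions(precision=4,suppress=True)
im=ctrl.get_image("top");f=im["frame"];hsv=cv2.cvtColor(f,cv2.COLOR_RGB2HSV)
for p in[(346,236),(138,144),(217,184),(310,250),(340,115)]:print(p,hsv[p[1],p[0]])
m=(hsv[...,0]<12)&(hsv[...,1]>215)&(hsv[...,2]>190)
for b in blobs(m,6):print("o",b[:3],[onplane(im,*b[1],z)[:2].round(4) for z in(.085,.17)])
# socket block: dark convex hull in region
m=(f.max(2)<60);m[:,:120]=0;m[:, 162:]=0;m[:215]=0;m[252:]=0
bb=max(blobs(m,20),key=lambda b:b[0]);cnt=cv2.findContours(bb[3].astype(np.uint8),cv2.RETR_EXTERNAL,2)[0][0]
r=cv2.minAreaRect(cnt);print("block",r)
box=cv2.boxPoints(r);P=np.array([onplane(im,*q,.13)[:2] for q in box]);print(P,np.linalg.norm(np.diff(P,axis=0),axis=1),P.mean(0))
# bright hole in block
w=(f.min(2)>120);w[:228]=0;w[242:]=0;w[:,:137]=0;w[:,150:]=0
for b in blobs(w,3):print("hole",b[:3],onplane(im,*b[1],.13),onplane(im,*b[1],.10))
# plate
m=((hsv[...,1]<140)&(hsv[...,2]>120));m[:, 250:]=0;m[:110]=0;m[270:]=0
m=cv2.morphologyEx(m.astype(np.uint8),cv2.MORPH_OPEN,np.ones((3,3)))
b=max(blobs(m,50),key=lambda b:b[0]);print(b[:3]);cnt=max(cv2.findContours(b[3].astype(np.uint8),cv2.RETR_EXTERNAL,1)[0],key=len)
h=cv2.convexHull(cnt)[:,0];P=np.array([onplane(im,*q,.13)[:2] for q in h])
A=np.c_[2*P,np.ones(len(P))];s=np.linalg.lstsq(A,(P**2).sum(1),rcond=None)[0];rad=np.sqrt(s[2]+s[:2]@s[:2]);print("plate",s[:2],rad,np.abs(np.linalg.norm(P-s[:2],axis=1)-rad).max())
# rack top
m=(hsv[...,0]>8)&(hsv[...,0]<25)
for q in [(295,248),(301,215),(362,222),(358,253)]:print("rackcorner",onplane(im,*q,.045))
o=ctrl.get_obs();print(Ro.from_quat(o["tcp_rot"]).as_matrix())
E
```

```text
(346, 236) [ 14 255 220]
(138, 144) [ 14 255 219]
(217, 184) [ 14 255 220]
(310, 250) [ 15 175 144]
(340, 115) [ 21  51 100]
block ((142.8000030517578, 233.9000244140625), (24.59674835205078, 24.149532318115234), 26.56505012512207)
[[0.4683 0.1808]
 [0.5114 0.1598]
 [0.488  0.1146]
 [0.4453 0.1358]] [0.0479 0.0509 0.0477] [0.4783 0.1477]
hole (np.int32(48), [144.2, 234.0], [141, 230, 7, 9]) [0.4779 0.1449 0.13  ] [0.4795 0.1531 0.1   ]
(np.int32(10069), [167.8, 187.2], [101, 115, 133, 141])
plate [0.5734 0.1006] 0.13842573204461103 0.018354155210463574
rackcorner [ 0.444  -0.1649  0.045 ]
rackcorner [ 0.5162 -0.181   0.045 ]
rackcorner [ 0.4974 -0.315   0.045 ]
rackcorner [ 0.43  -0.302  0.045]
[[-0.9611 -0.0001 -0.2761]
 [ 0.2761 -0.0007 -0.9611]
 [-0.0001 -1.      0.0007]]
```

```bash
python3 - <<'E'
from h import *
np.set_printoptions(precision=4,suppress=True)
im=ctrl.get_image("top");f=im["frame"];hsv=cv2.cvtColor(f,cv2.COLOR_RGB2HSV)
m=(hsv[...,0]<16)&(hsv[...,1]>235)&(hsv[...,2]>150)
for b in blobs(m,6):print("o",b[:3],[onplane(im,*b[1],z)[:2].round(4) for z in(.085,.17)])
im2=ctrl.get_image("scene")
c,d=ray(im2,157.1,189.5)
# triangulate with top blob nearest (346,236)
b=min(blobs(m,6),key=lambda b:abs(b[1][0]-346)+abs(b[1][1]-236))
c2,d2=ray(im,*b[1]);A=np.c_[d,-d2];s=np.linalg.lstsq(A,c2-c,rcond=None)[0];print("tri",c+d*s[0],c2+d2*s[1])
E
```

```text
o (np.int32(77), [136.3, 142.4], [132, 138, 10, 10]) [array([0.6816, 0.1785]), array([0.6582, 0.1533])]
o (np.int32(86), [216.4, 182.9], [212, 178, 10, 11]) [array([0.5866, 0.0025]), array([ 0.572 , -0.0062])]
o (np.int32(48), [383.4, 229.6], [379, 226, 9, 8]) [array([ 0.4775, -0.3495]), array([ 0.4731, -0.3254])]
o (np.int32(85), [345.8, 235.1], [341, 231, 11, 9]) [array([ 0.4679, -0.2698]), array([ 0.4644, -0.2531])]
tri [ 0.4677 -0.2717  0.0809] [ 0.4681 -0.2706  0.0807]
```

```bash
cat > plan.py <<'E'
from h import *
from scipy.spatial.transform import Rotation as Ro
def plan(goal,yaw_deg,n,arc=True,start=None):
    """tool-frame rows to world goal TCP, with final tool z heading yaw_deg, tool y straight down"""
    o=ctrl.get_obs();p=o["tcp_pos"].copy();R=Ro.from_quat(o["tcp_rot"])
    zz=R.as_matrix()[:,2];a0=np.degrees(np.arctan2(zz[1],zz[0]))
    da=(yaw_deg-a0+180)%360-180
    r0,r1=np.hypot(*p[:2]),np.hypot(*goal[:2]);t0,t1=np.arctan2(p[1],p[0]),np.arctan2(goal[1],goal[0])
    print("turn wy total",round(-da,2),"per",round(-da/n,2))
    a=a0;c=p.copy()
    for k in range(1,n+1):
        s=k/n
        if arc:
            r=r0+(r1-r0)*s;t=t0+(t1-t0)*s;w=np.array([r*np.cos(t),r*np.sin(t),p[2]+(goal[2]-p[2])*s])
        else: w=p+(np.array(goal)-p)*s
        d=w-c;z=np.array([np.cos(np.radians(a)),np.sin(np.radians(a)),0]);y=np.array([0,0,-1.]);x=np.cross(y,z)
        print(k,"dx %.2f dy %.2f dz %.2f cm"%tuple(100*np.array([d@x,d@y,d@z])),"|%.1f|"%(100*np.linalg.norm(d)))
        c=w;a=a0+da*s
E
python3 -c "
from plan import *
plan([0.468,-0.271,0.20],173,22)"
```

```text
turn wy total 80.97 per 3.68
1 dx -4.92 dy 0.14 dz 0.47 cm |4.9|
2 dx -4.89 dy 0.14 dz 0.56 cm |4.9|
3 dx -4.86 dy 0.14 dz 0.65 cm |4.9|
4 dx -4.82 dy 0.14 dz 0.74 cm |4.9|
5 dx -4.79 dy 0.14 dz 0.82 cm |4.9|
6 dx -4.75 dy 0.14 dz 0.91 cm |4.8|
7 dx -4.71 dy 0.14 dz 0.99 cm |4.8|
8 dx -4.67 dy 0.14 dz 1.07 cm |4.8|
9 dx -4.63 dy 0.14 dz 1.15 cm |4.8|
10 dx -4.58 dy 0.14 dz 1.23 cm |4.7|
11 dx -4.54 dy 0.14 dz 1.31 cm |4.7|
12 dx -4.49 dy 0.14 dz 1.39 cm |4.7|
13 dx -4.45 dy 0.14 dz 1.46 cm |4.7|
14 dx -4.40 dy 0.14 dz 1.54 cm |4.7|
15 dx -4.35 dy 0.14 dz 1.61 cm |4.6|
16 dx -4.30 dy 0.14 dz 1.69 cm |4.6|
17 dx -4.24 dy 0.14 dz 1.76 cm |4.6|
18 dx -4.19 dy 0.14 dz 1.83 cm |4.6|
19 dx -4.13 dy 0.14 dz 1.90 cm |4.6|
20 dx -4.08 dy 0.14 dz 1.96 cm |4.5|
21 dx -4.02 dy 0.14 dz 2.03 cm |4.5|
22 dx -3.96 dy 0.14 dz 2.09 cm |4.5|
```

Emit:
{"api": "carry_out", "payload": {"motion": [{"dx":-4.9,"dz":0.5,"wy":3.7},{"dx":-4.9,"dz":0.6,"wy":3.7},{"dx":-4.9,"dz":0.6,"wy":3.7},{"dx":-4.8,"dz":0.7,"wy":3.7},{"dx":-4.8,"dz":0.8,"wy":3.7},{"dx":-4.8,"dz":0.9,"wy":3.7},{"dx":-4.7,"dz":1.0,"wy":3.7},{"dx":-4.7,"dz":1.1,"wy":3.7},{"dx":-4.6,"dz":1.2,"wy":3.7},{"dx":-4.6,"dz":1.2,"wy":3.7},{"dx":-4.5,"dz":1.3,"wy":3.7}]}}

```text
invalid input at $.motion[0]: expected keys wx, wy, wz, dx, dy, dz, fingers
```

Emit:
{"api": "carry_out", "payload": {"motion": [{"dx":-4.5,"dz":1.4,"wy":3.7},{"dx":-4.4,"dz":1.5,"wy":3.7},{"dx":-4.4,"dz":1.5,"wy":3.7},{"dx":-4.3,"dz":1.6,"wy":3.7},{"dx":-4.3,"dz":1.7,"wy":3.7},{"dx":-4.2,"dz":1.8,"wy":3.7},{"dx":-4.2,"dz":1.8,"wy":3.7},{"dx":-4.1,"dz":1.9,"wy":3.7},{"dx":-4.1,"dz":2.0,"wy":3.7},{"dx":-4.0,"dz":2.0,"wy":3.7},{"dx":-3.0,"dz":1.5,"wy":3.5},{}]}}

```text
invalid input at $.motion[0]: expected keys wx, wy, wz, dx, dy, dz, fingers
```

```bash
python3 - <<'E'
from plan import *
o=ctrl.get_obs();print(o["t"],o["tcp_pos"],o["ft_force"],o["q"]);print(Ro.from_quat(o["tcp_rot"]).as_matrix().round(4))
im=wristcam(ctrl.get_image("wrist"),o);f=im["frame"];cv2.imwrite("pics/w1.png",f[:,:,::-1])
hsv=cv2.cvtColor(f,cv2.COLOR_RGB2HSV)
m=(hsv[...,0]<16)&(hsv[...,1]>235)&(hsv[...,2]>150)
for b in blobs(m,30):print("o",b[:3],onplane(im,*b[1],.085))
print(proj(im,[.468,-.271,.085]))
E
```

```text
0.4 [0.16564648 0.57661269 0.23113184] [ 0.18765481  0.15498377 -0.12043373] [ 1.62470928e+00  4.02681682e-02  8.46582886e-02 -6.45461528e-05
 -1.61549654e+00 -3.33706778e-01]
[[-9.611e-01 -0.000e+00 -2.762e-01]
 [ 2.762e-01 -3.000e-04 -9.611e-01]
 [-0.000e+00 -1.000e+00  3.000e-04]]
[1718.10895326 -837.61995296]
```

View pics/w1.png

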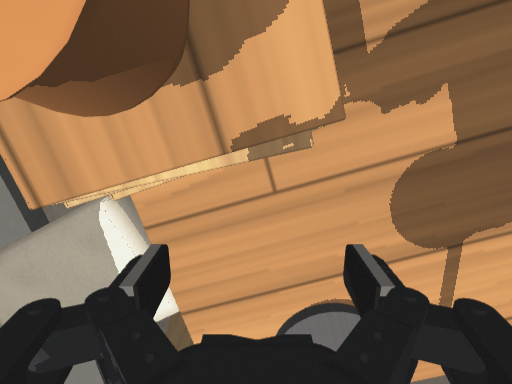

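All seven keys are needed in each row, so both moves were refused and the picture is the same as before.

Emit:
{"api": "carry_out", "payload": {"motion": [{"dx":-4.9,"dy":0,"dz":0.5,"wx":0,"wy":3.7,"wz":0,"fingers":1},{"dx":-4.9,"dy":0,"dz":0.6,"wx":0,"wy":3.7,"wz":0,"fingers":1},{"dx":-4.9,"dy":0,"dz":0.6,"wx":0,"wy":3.7,"wz":0,"fingers":1},{"dx":-4.8,"dy":0,"dz":0.7,"wx":0,"wy":3.7,"wz":0,"fingers":1},{"dx":-4.8,"dy":0,"dz":0.8,"wx":0,"wy":3.7,"wz":0,"fingers":1},{"dx":-4.8,"dy":0,"dz":0.9,"wx":0,"wy":3.7,"wz":0,"fingers":1},{"dx":-4.7,"dy":0,"dz":1.0,"wx":0,"wy":3.7,"wz":0,"fingers":1},{"dx":-4.7,"dy":0,"dz":1.1,"wx":0,"wy":3.7,"wz":0,"fingers":1},{"dx":-4.6,"dy":0,"dz":1.2,"wx":0,"wy":3.7,"wz":0,"fingers":1},{"dx":-4.6,"dy":0,"dz":1.2,"wx":0,"wy":3.7,"wz":0,"fingers":1},{"dx":-4.5,"dy":0,"dz":1.3,"wx":0,"wy":3.7,"wz":0,"fingers":1}]}}

```text
t: 1.55
tcp_pos: [0.5293, 0.2108, 0.2312]
tcp_rot: [-0.337, -0.622, 0.622, 0.337]
ft_force: [0.5, 0.4, -0.2]
width: 1.0
```

Emit:
{"api": "carry_out", "payload": {"motion": [{"dx":-4.5,"dy":0,"dz":1.4,"wx":0,"wy":3.7,"wz":0,"fingers":1},{"dx":-4.4,"dy":0,"dz":1.5,"wx":0,"wy":3.7,"wz":0,"fingers":1},{"dx":-4.4,"dy":0,"dz":1.5,"wx":0,"wy":3.7,"wz":0,"fingers":1},{"dx":-4.3,"dy":0,"dz":1.6,"wx":0,"wy":3.7,"wz":0,"fingers":1},{"dx":-4.3,"dy":0,"dz":1.7,"wx":0,"wy":3.7,"wz":0,"fingers":1},{"dx":-4.2,"dy":0,"dz":1.8,"wx":0,"wy":3.7,"wz":0,"fingers":1},{"dx":-4.2,"dy":0,"dz":1.8,"wx":0,"wy":3.7,"wz":0,"fingers":1},{"dx":-4.1,"dy":0,"dz":1.9,"wx":0,"wy":3.7,"wz":0,"fingers":1},{"dx":-4.1,"dy":0,"dz":2.0,"wx":0,"wy":3.7,"wz":0,"fingers":1},{"dx":-4.0,"dy":0,"dz":2.0,"wx":0,"wy":3.7,"wz":0,"fingers":1},{"dx":-3.0,"dy":0,"dz":1.5,"wx":0,"wy":3.3,"wz":0,"fingers":1},{"dx":0,"dy":0,"dz":0,"wx":0,"wy":0,"wz":0,"fingers":1}]}}

```text
t: 2.75
tcp_pos: [0.4689, -0.2636, 0.2318]
tcp_rot: [0.531, 0.467, -0.467, -0.531]
ft_force: [0.1, 0.3, -0.0]
width: 1.002
```

```bash
python3 - <<'E'
from plan import *
np.set_printoptions(precision=4,suppress=True)
o=ctrl.get_obs();print(o["t"],o["tcp_pos"],o["ft_force"],o["q"]);print(Ro.from_quat(o["tcp_rot"]).as_matrix().round(4))
im=wristcam(ctrl.get_image("wrist"),o);f=im["frame"];cv2.imwrite("pics/w2.png",f[:,:,::-1])
hsv=cv2.cvtColor(f,cv2.COLOR_RGB2HSV)
m=(hsv[...,0]<16)&(hsv[...,1]>235)&(hsv[...,2]>150)
for b in blobs(m,30):print("o",b[:3],onplane(im,*b[1],.085))
print(proj(im,[.468,-.271,.085]))
E
```

```text
2.75 [ 0.4689 -0.2636  0.2318] [ 0.0783  0.2811 -0.0038] [-0.1376 -0.126  -0.0754  0.0008 -1.6209  0.0091]
[[ 0.1282  0.0003 -0.9917]
 [ 0.9917 -0.0008  0.1282]
 [-0.0008 -1.     -0.0004]]
[256.9178 173.208 ]
```

View pics/w2.png

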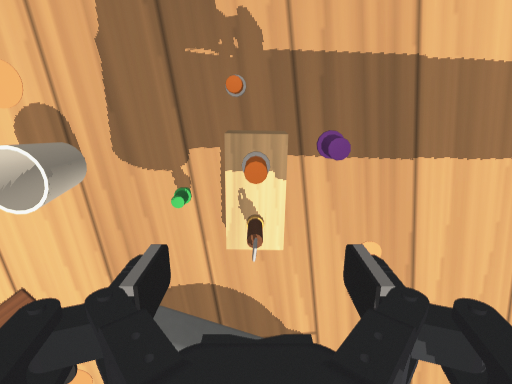

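```bash
python3 - <<'E'
from plan import *
np.set_printoptions(precision=4,suppress=True)
o=ctrl.get_obs();im=wristcam(ctrl.get_image("wrist"),o);f=im["frame"];hsv=cv2.cvtColor(f,cv2.COLOR_RGB2HSV)
print(hsv[150:186:2,256])
m=(hsv[...,0]<12)&(hsv[...,1]>185)&(hsv[...,2]>60)
for b in blobs(m,60):print("o",b[:3],onplane(im,*b[1],.085))
cv2.imwrite("pics/w2z.png",cv2.resize(f[120:270,200:310,::-1],None,fx=4,fy=4,interpolation=cv2.INTER_CUBIC))
E
```

```text
[[ 16  45 130]
 [ 16  20 143]
 [ 11 108 139]
 [ 11 196 138]
 [ 12 196 139]
 [ 12 198 197]
 [ 12 199 202]
 [ 12 200 200]
 [ 11 200 200]
 [ 12 201 199]
 [ 11 201 199]
 [ 12 201 198]
 [ 11 201 198]
 [ 11 199 199]
 [ 11 202 196]
 [ 11 201 197]
 [ 14 147 224]
 [ 23  89 246]]
o (np.int32(152), [257.5, 167.8], [245, 156, 23, 21]) [ 0.4677 -0.2749  0.085 ]
```

View pics/w2z.png

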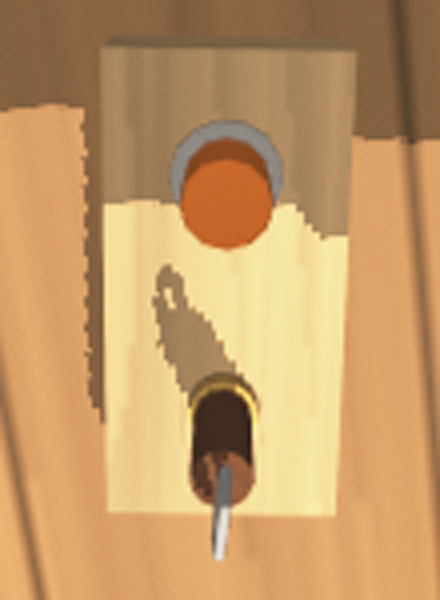

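```bash
python3 - <<'E'
from plan import *
np.set_printoptions(precision=4,suppress=True)
o=ctrl.get_obs();im=wristcam(ctrl.get_image("wrist"),o)
P=onplane(im,256.5,170.1,.085);print(P,"dia",onplane(im,268,170,.085)-onplane(im,245,170,.085))
# flange top centre est: top edge & width at z=.05
print(onplane(im,256.7,149.8,.05), onplane(im,270.7,162,.05)-onplane(im,242.7,162,.05))
# trimmer handle top ~ (255,239) 
plan([.468,-.272,.16],173,2,arc=False)
E
```

```text
[ 0.4696 -0.2718  0.085 ] dia [-0.0227  0.0028  0.    ]
[ 0.4675 -0.2868  0.05  ] [-0.0307  0.0038  0.    ]
turn wy total -0.03 per -0.01
1 dx -0.59 dy 3.57 dz 0.07 cm |3.6|
2 dx -0.59 dy 3.57 dz 0.07 cm |3.6|
```

The post top disc is at (256.5,170), giving (0.4696,-0.2718). The flange rim gives the same y, and the measured sizes match. The look-alike sits apart at (235,85). I'll descend now.

Emit:
{"api": "carry_out", "payload": {"motion": [{"dx":-0.4,"dy":4,"dz":-0.05,"wx":0,"wy":0,"wz":0,"fingers":1},{"dx":-0.4,"dy":4,"dz":0,"wx":0,"wy":0,"wz":0,"fingers":1},{"dx":0,"dy":3,"dz":0,"wx":0,"wy":0,"wz":0,"fingers":1},{"dx":0,"dy":2,"dz":0,"wx":0,"wy":0,"wz":0,"fingers":1},{"dx":0,"dy":0,"dz":0,"wx":0,"wy":0,"wz":0,"fingers":1}]}}

```text
t: 3.4
tcp_pos: [0.469, -0.2669, 0.0977]
tcp_rot: [-0.527, -0.468, 0.47, 0.531]
ft_force: [-1.5, 0.3, -0.6]
width: 0.999
```

```bash
python3 - <<'E'
from plan import *
np.set_printoptions(precision=4,suppress=True)
o=ctrl.get_obs();im=wristcam(ctrl.get_image("wrist"),o);f=im["frame"]
cv2.imwrite("pics/w3.png",f[:,:,::-1]);print(o["tcp_pos"],o["ft_force"],proj(im,[.468,-.2715,.085]))
E
```

```text
[ 0.469  -0.2669  0.0977] [-1.5222  0.2825 -0.6428] [257.7238 229.7118]
```

View pics/w3.png

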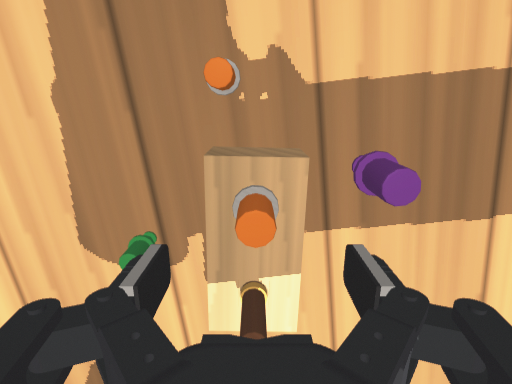

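Emit:
{"api": "carry_out", "payload": {"motion": [{"dx":0,"dy":0,"dz":0,"wx":0,"wy":0,"wz":0,"fingers":1},{"dx":0,"dy":0,"dz":0,"wx":0,"wy":0,"wz":0,"fingers":1}]}}

```text
t: 3.65
tcp_pos: [0.4713, -0.2686, 0.1033]
tcp_rot: [0.53, 0.469, -0.468, -0.529]
ft_force: [-0.2, 0.1, 0.5]
width: 1.001
```

```bash
python3 - <<'E'
from plan import *
np.set_printoptions(precision=4,suppress=True)
o=ctrl.get_obs();im=wristcam(ctrl.get_image("wrist"),o);f=im["frame"]
print(o["tcp_pos"],o["ft_force"],o["ft_torque"],o["q"],o["joint_efforts"],proj(im,[.468,-.2715,.085]))
print(Ro.from_quat(o["tcp_rot"]).as_matrix().round(4))
it=ctrl.get_image("top");isc=ctrl.get_image("scene")
for n,u in(("green top",(327.5,194)),("purple top",(352,275))):
  print(n,[onplane(it,*u,z) for z in (.03,.06,.09)])
f=it["frame"][160:320,260:420,::-1];g=isc["frame"][110:270,80:240,::-1]
cv2.imwrite("pics/ts3.png",np.hstack([cv2.resize(a,(400,400),interpolation=cv2.INTER_CUBIC) for a in(f,g)]))
E
```

```text
[ 0.4713 -0.2686  0.1033] [-0.2101  0.1139  0.4905] [-0.0363 -0.0092  0.0417] [-0.147  -0.0934 -0.2796  0.0006 -1.3817  0.0249] [  0.0731 -29.0317  33.846    6.7748  -0.005   -0.0001] [262.1756 228.1148]
[[ 0.1216  0.0027 -0.9926]
 [ 0.9926 -0.001   0.1216]
 [-0.0007 -1.     -0.0028]]
green top [array([ 0.5639, -0.2446,  0.03  ]), array([ 0.5598, -0.2398,  0.06  ]), array([ 0.5556, -0.235 ,  0.09  ])]
purple top [array([ 0.3825, -0.2892,  0.03  ]), array([ 0.384, -0.283,  0.06 ]), array([ 0.3855, -0.2768,  0.09  ])]
```

View pics/ts3.png

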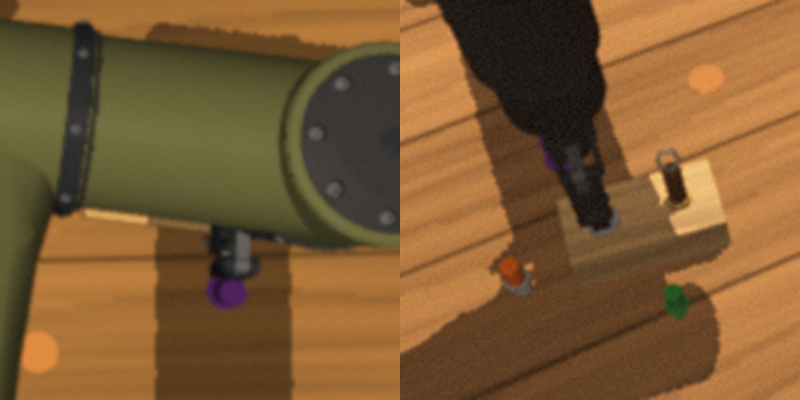

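Emit:
{"api": "carry_out", "payload": {"motion": [{"dx":-0.32,"dy":0,"dz":0.23,"wx":0,"wy":0,"wz":0,"fingers":0.75},{"dx":0,"dy":1.2,"dz":0,"wx":0,"wy":0,"wz":0,"fingers":0.75},{"dx":0,"dy":1.2,"dz":0,"wx":0,"wy":0,"wz":0,"fingers":0.75},{"dx":0,"dy":1.0,"dz":0,"wx":0,"wy":0,"wz":0,"fingers":0.75},{"dx":0,"dy":0.8,"dz":0,"wx":0,"wy":0,"wz":0,"fingers":0.75},{"dx":0,"dy":0.5,"dz":0,"wx":0,"wy":0,"wz":0,"fingers":0.75},{"dx":0,"dy":0,"dz":0,"wx":0,"wy":0,"wz":0,"fingers":0.75},{"dx":0,"dy":0,"dz":0,"wx":0,"wy":0,"wz":0,"fingers":0.75},{"dx":0,"dy":0,"dz":0,"wx":0,"wy":0,"wz":0,"fingers":0.75}]}}

```text
t: 4.7
tcp_pos: [0.4679, -0.2717, 0.0549]
tcp_rot: [0.53, 0.469, -0.468, -0.529]
ft_force: [-0.8, 0.1, 0.4]
width: 0.752
```

```bash
python3 - <<'E'
from plan import *
np.set_printoptions(precision=4,suppress=True)
o=ctrl.get_obs();im=wristcam(ctrl.get_image("wrist"),o);f=im["frame"]
cv2.imwrite("pics/w4.png",f[:,:,::-1]);print(o["tcp_pos"],o["ft_force"],proj(im,[.4687,-.2715,.085]));print(Ro.from_quat(o["tcp_rot"]).as_matrix().round(4))
E
```

```text
[ 0.4679 -0.2717  0.0549] [-0.7747  0.0925  0.3657] [255.4048 279.68  ]
[[ 0.1223  0.0009 -0.9925]
 [ 0.9925 -0.0005  0.1223]
 [-0.0004 -1.     -0.001 ]]
```

View pics/w4.png

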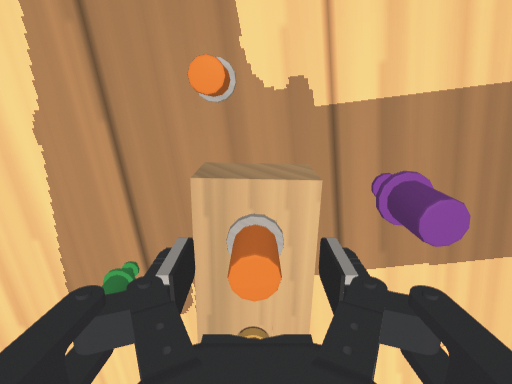

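The post stands between the pads, with its top disc at (254.5,276). I'll close the gripper.

Emit:
{"api": "carry_out", "payload": {"motion": [{"dx":0,"dy":0,"dz":0,"wx":0,"wy":0,"wz":0,"fingers":0},{"dx":0,"dy":0,"dz":0,"wx":0,"wy":0,"wz":0,"fingers":0},{"dx":0,"dy":0,"dz":0,"wx":0,"wy":0,"wz":0,"fingers":0},{"dx":0,"dy":0,"dz":0,"wx":0,"wy":0,"wz":0,"fingers":0},{"dx":0,"dy":0,"dz":0,"wx":0,"wy":0,"wz":0,"fingers":0},{"dx":0,"dy":0,"dz":0,"wx":0,"wy":0,"wz":0,"fingers":0},{"dx":0,"dy":0,"dz":0,"wx":0,"wy":0,"wz":0,"fingers":0},{"dx":0,"dy":0,"dz":0,"wx":0,"wy":0,"wz":0,"fingers":0}]}}

```text
t: 5.55
tcp_pos: [0.4678, -0.2716, 0.0548]
tcp_rot: [0.53, 0.469, -0.468, -0.529]
ft_force: [-0.5, 0.2, 2.6]
width: 0.265
```

```bash
python3 - <<'E'
from plan import *
np.set_printoptions(precision=4,suppress=True)
o=ctrl.get_obs();im=wristcam(ctrl.get_image("wrist"),o);f=im["frame"]
cv2.imwrite("pics/w5.png",f[:,:,::-1]);print(o["tcp_pos"],o["ft_force"],o["ft_torque"]);print(Ro.from_quat(o["tcp_rot"]).as_matrix().round(4))
E
```

```text
[ 0.4678 -0.2716  0.0548] [-0.4625  0.1627  2.644 ] [ 0.0731 -0.1572 -0.0367]
[[ 0.1223  0.0007 -0.9925]
 [ 0.9925 -0.0004  0.1223]
 [-0.0003 -1.     -0.0008]]
```

View pics/w5.png

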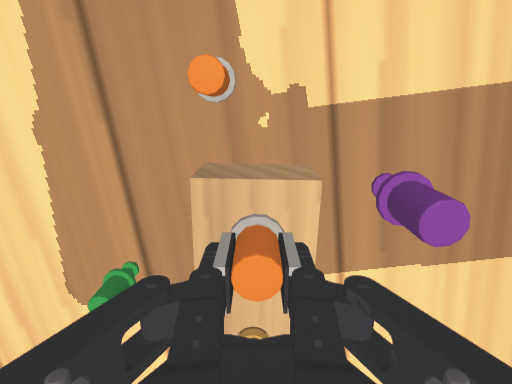

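Emit:
{"api": "carry_out", "payload": {"motion": [{"dx":0,"dy":-0.5,"dz":0,"wx":0,"wy":0,"wz":0,"fingers":0},{"dx":0,"dy":-1,"dz":0,"wx":0,"wy":0,"wz":0,"fingers":0},{"dx":0,"dy":-1.5,"dz":0,"wx":0,"wy":0,"wz":0,"fingers":0},{"dx":0,"dy":-1.5,"dz":0,"wx":0,"wy":0,"wz":0,"fingers":0},{"dx":0,"dy":-2,"dz":0,"wx":0,"wy":0,"wz":0,"fingers":0},{"dx":0,"dy":-2.5,"dz":0,"wx":0,"wy":0,"wz":0,"fingers":0},{"dx":0,"dy":-3,"dz":0,"wx":0,"wy":0,"wz":0,"fingers":0},{"dx":0,"dy":-3,"dz":0,"wx":0,"wy":0,"wz":0,"fingers":0},{"dx":0,"dy":-3,"dz":0,"wx":0,"wy":0,"wz":0,"fingers":0},{"dx":0,"dy":-2.5,"dz":0,"wx":0,"wy":0,"wz":0,"fingers":0},{"dx":0,"dy":0,"dz":0,"wx":0,"wy":0,"wz":0,"fingers":0},{"dx":0,"dy":0,"dz":0,"wx":0,"wy":0,"wz":0,"fingers":0}]}}

```text
t: 6.8
tcp_pos: [0.4672, -0.2714, 0.2601]
tcp_rot: [0.53, 0.469, -0.468, -0.53]
ft_force: [-0.9, -0.5, -1.1]
width: 0.26
```

```bash
python3 - <<'E'
from plan import *
np.set_printoptions(precision=4,suppress=True)
o=ctrl.get_obs();im=wristcam(ctrl.get_image("wrist"),o);f=im["frame"]
cv2.imwrite("pics/w6.png",f[:,:,::-1]);print(o["tcp_pos"],o["ft_force"],o["ft_torque"],o["width"]);print(Ro.from_quat(o["tcp_rot"]).as_matrix().round(4))
plan([.477,.148,.26],-118.4,12)
plan([.477,.148,.26],-118.4,10)
E
```

```text
[ 0.4672 -0.2714  0.2601] [-0.941  -0.4539 -1.1068] [0.0447 0.0031 0.0173] 0.2603110798687729
[[ 0.1225  0.0004 -0.9925]
 [ 0.9925  0.0003  0.1225]
 [ 0.0004 -1.     -0.0004]]
turn wy total -68.63 per -5.72
1 dx 3.58 dy -0.01 dz -1.02 cm |3.7|
2 dx 3.53 dy -0.01 dz -1.12 cm |3.7|
3 dx 3.47 dy -0.01 dz -1.22 cm |3.7|
4 dx 3.41 dy -0.01 dz -1.32 cm |3.7|
5 dx 3.35 dy -0.01 dz -1.41 cm |3.6|
6 dx 3.28 dy -0.01 dz -1.50 cm |3.6|
7 dx 3.21 dy -0.01 dz -1.59 cm |3.6|
8 dx 3.14 dy -0.01 dz -1.68 cm |3.6|
9 dx 3.07 dy -0.01 dz -1.76 cm |3.5|
10 dx 3.00 dy -0.01 dz -1.84 cm |3.5|
11 dx 2.92 dy -0.01 dz -1.92 cm |3.5|
12 dx 2.84 dy -0.01 dz -1.99 cm |3.5|
turn wy total -68.63 per -6.86
1 dx 4.30 dy -0.01 dz -1.20 cm |4.5|
2 dx 4.23 dy -0.01 dz -1.34 cm |4.4|
3 dx 4.14 dy -0.01 dz -1.48 cm |4.4|
4 dx 4.05 dy -0.01 dz -1.62 cm |4.4|
5 dx 3.96 dy -0.01 dz -1.75 cm |4.3|
6 dx 3.87 dy -0.01 dz -1.88 cm |4.3|
7 dx 3.77 dy -0.01 dz -2.00 cm |4.3|
8 dx 3.66 dy -0.01 dz -2.12 cm |4.2|
9 dx 3.55 dy -0.01 dz -2.24 cm |4.2|
10 dx 3.44 dy -0.01 dz -2.35 cm |4.2|
```

View pics/w6.png

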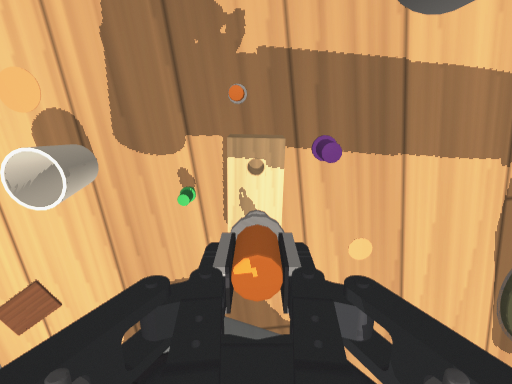

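The post is out of the rack: the hole at (256,166) is empty and the post hangs straight between the pads. I'll carry it to the socket.

Emit:
{"api": "carry_out", "payload": {"motion": [{"dx":3.6,"dy":0,"dz":-1.0,"wx":0,"wy":-5.7,"wz":0,"fingers":0},{"dx":3.5,"dy":0,"dz":-1.1,"wx":0,"wy":-5.7,"wz":0,"fingers":0},{"dx":3.5,"dy":0,"dz":-1.2,"wx":0,"wy":-5.7,"wz":0,"fingers":0},{"dx":3.4,"dy":0,"dz":-1.3,"wx":0,"wy":-5.7,"wz":0,"fingers":0},{"dx":3.4,"dy":0,"dz":-1.4,"wx":0,"wy":-5.7,"wz":0,"fingers":0},{"dx":3.3,"dy":0,"dz":-1.5,"wx":0,"wy":-5.7,"wz":0,"fingers":0},{"dx":3.2,"dy":0,"dz":-1.6,"wx":0,"wy":-5.7,"wz":0,"fingers":0},{"dx":3.1,"dy":0,"dz":-1.7,"wx":0,"wy":-5.7,"wz":0,"fingers":0},{"dx":3.1,"dy":0,"dz":-1.8,"wx":0,"wy":-5.7,"wz":0,"fingers":0},{"dx":3.0,"dy":0,"dz":-1.8,"wx":0,"wy":-5.7,"wz":0,"fingers":0},{"dx":2.9,"dy":0,"dz":-1.9,"wx":0,"wy":-5.8,"wz":0,"fingers":0},{"dx":0.0,"dy":0,"dz":0,"wx":0,"wy":-5.8,"wz":0,"fingers":0}]}}

```text
t: 8.05
tcp_pos: [0.4881, 0.1186, 0.2576]
tcp_rot: [-0.17, -0.686, 0.687, 0.172]
ft_force: [1.0, -0.3, -0.6]
width: 0.258
```

Emit:
{"api": "carry_out", "payload": {"motion": [{"dx":0,"dy":0,"dz":0,"wx":0,"wy":0,"wz":0,"fingers":0},{"dx":0,"dy":0,"dz":0,"wx":0,"wy":0,"wz":0,"fingers":0},{"dx":0,"dy":0,"dz":0,"wx":0,"wy":0,"wz":0,"fingers":0}]}}

```text
t: 8.35
tcp_pos: [0.4897, 0.1151, 0.2589]
tcp_rot: [-0.174, -0.685, 0.685, 0.175]
ft_force: [-0.0, -0.5, -0.3]
width: 0.265
```

```bash
python3 - <<'E'
from plan import *
np.set_printoptions(precision=4,suppress=True)
o=ctrl.get_obs();im=wristcam(ctrl.get_image("wrist"),o);f=im["frame"]
cv2.imwrite("pics/w7.png",f[:,:,::-1]);print(o["t"],o["tcp_pos"],o["ft_force"],o["q"],o["width"]);print(Ro.from_quat(o["tcp_rot"]).as_matrix().round(4));print(proj(im,[.477,.148,.13]))
E
```

```text
8.35 [0.4897 0.1151 0.2589] [-0.0373 -0.4564 -0.2723] [ 0.6321 -0.2131 -0.1024  0.     -1.6826  0.4395] 0.2645933714953659
[[-0.878  -0.0008 -0.4788]
 [ 0.4788 -0.0006 -0.878 ]
 [ 0.0004 -1.      0.001 ]]
[233.4506 212.1714]
```

View pics/w7.png

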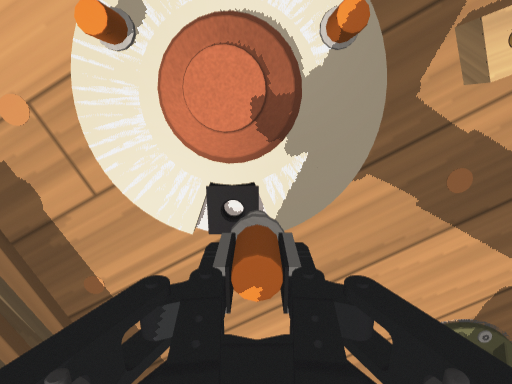

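```bash
python3 - <<'E'
from plan import *
np.set_printoptions(precision=4,suppress=True)
o=ctrl.get_obs();im=ctrl.get_image("wrist");f=im["frame"]
a=cv2.resize(f[175:240,190:275,::-1],None,fx=8,fy=8,interpolation=cv2.INTER_CUBIC)
b=cv2.resize(f[200:310,210:310,::-1],None,fx=5,fy=5,interpolation=cv2.INTER_CUBIC)
cv2.imwrite("pics/w7a.png",a);cv2.imwrite("pics/w7b.png",b)
E
```

```text
(no output)
```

View pics/w7a.png

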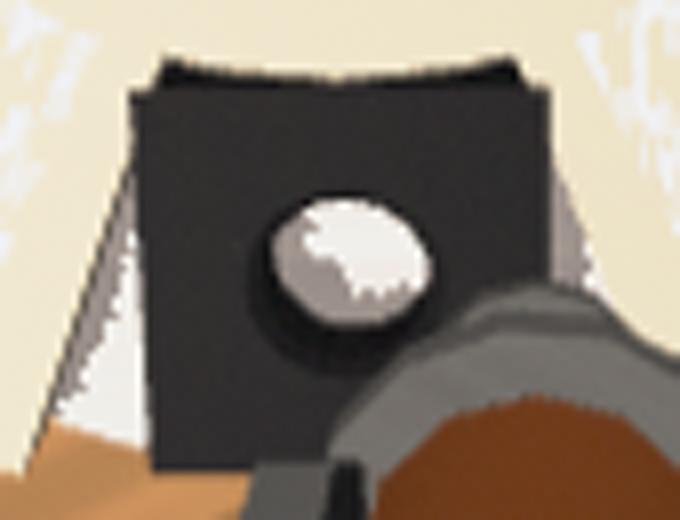

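View pics/w7b.png

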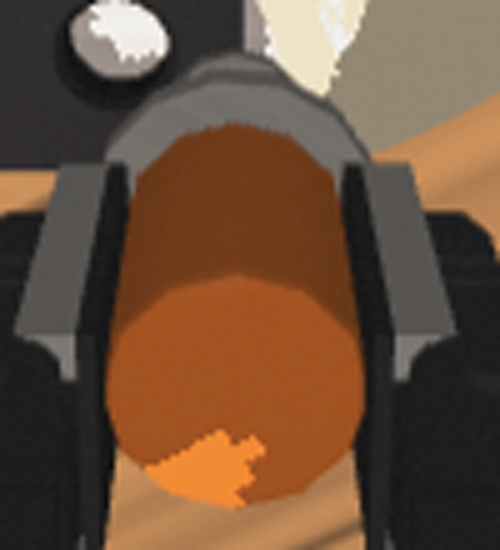

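```bash
python3 - <<'E'
from plan import *
np.set_printoptions(precision=4,suppress=True)
o=ctrl.get_obs();im=wristcam(ctrl.get_image("wrist"),o)
R=Ro.from_quat(o["tcp_rot"]).as_matrix();z=o["tcp_pos"][2]
S=onplane(im,233.3,210.4,.13);print("socket",S)
print("block w",np.linalg.norm(onplane(im,206.5,186.4,.13)-onplane(im,258.5,186.3,.13)),"h",np.linalg.norm(onplane(im,206.5,186.4,.13)-onplane(im,209.4,233.7,.13)))
T=onplane(im,257,278,z+.030);print("post top",T,"tool",R.T@(T-o["tcp_pos"]),"dia",np.linalg.norm(onplane(im,231.2,278,z+.03)-onplane(im,282.8,278,z+.03)))
# flange back edge, z tool: tip at +.045, flange 35..40 -> top at tcp+ -.005
E_=onplane(im,257.5,216,z-.005);print("flange edge", R.T@(E_-o["tcp_pos"]))
d=S-T;print("S-T tool", R.T@np.r_[d[:2],0]*100)
# top camera for post in current pose
E
```

```text
socket [0.4787 0.1473 0.13  ]
block w 0.04942654060405654 h 0.04887938629863714
post top [0.4908 0.1148 0.2891] tool [-0.001  -0.03   -0.0002] dia 0.022403393523703238
flange edge [-0.0164  0.005   0.0001]
S-T tool [ 2.6172 -0.0007 -2.2785]
```

```bash
python3 -c "
from plan import *
plan([.4774,.1475,.20],-118.4,3,arc=False)"
```

```text
turn wy total -0.15 per -0.05
1 dx 0.88 dy 1.97 dz -0.75 cm |2.3|
2 dx 0.88 dy 1.97 dz -0.75 cm |2.3|
3 dx 0.88 dy 1.97 dz -0.75 cm |2.3|
```

Emit:
{"api": "carry_out", "payload": {"motion": [{"dx":1.3,"dy":0,"dz":-1.1,"wx":0,"wy":0,"wz":0,"fingers":0},{"dx":1.35,"dy":0,"dz":-1.15,"wx":0,"wy":-0.15,"wz":0,"fingers":0},{"dx":0,"dy":1.5,"dz":0,"wx":0,"wy":0,"wz":0,"fingers":0},{"dx":0,"dy":1.5,"dz":0,"wx":0,"wy":0,"wz":0,"fingers":0},{"dx":0,"dy":1.5,"dz":0,"wx":0,"wy":0,"wz":0,"fingers":0},{"dx":0,"dy":1.4,"dz":0,"wx":0,"wy":0,"wz":0,"fingers":0},{"dx":0,"dy":0,"dz":0,"wx":0,"wy":0,"wz":0,"fingers":0},{"dx":0,"dy":0,"dz":0,"wx":0,"wy":0,"wz":0,"fingers":0},{"dx":0,"dy":0,"dz":0,"wx":0,"wy":0,"wz":0,"fingers":0}]}}

```text
t: 9.4
tcp_pos: [0.4776, 0.1481, 0.2012]
tcp_rot: [0.173, 0.686, -0.685, -0.172]
ft_force: [0.3, 0.9, -1.4]
width: 0.263
```

```bash
python3 - <<'E'
from plan import *
np.set_printoptions(precision=4,suppress=True)
o=ctrl.get_obs();im=ctrl.get_image("wrist");t=ctrl.get_image("top");s=ctrl.get_image("scene")
cv2.imwrite("pics/w8.png",np.vstack([np.hstack([cv2.resize(i,(400,300)) for i in (im["frame"][:,:,::-1],t["frame"][160:280,90:250,::-1])]),cv2.resize(s["frame"][70:160,250:410,::-1],(534,300)).__getitem__((slice(None),slice(None))) if 0 else np.hstack([cv2.resize(s["frame"][70:190,260:420,::-1],(400,300),interpolation=cv2.INTER_CUBIC),np.zeros((300,400,3),np.uint8)])]))
print(o["t"],o["tcp_pos"],o["ft_force"],o["ft_torque"]);print(Ro.from_quat(o["tcp_rot"]).as_matrix().round(4))
E
```

```text
9.4 [0.4776 0.1481 0.2012] [ 0.3038  0.8679 -1.3598] [-0.0296  0.0413 -0.0438]
[[-0.8805  0.0013 -0.474 ]
 [ 0.474   0.0003 -0.8805]
 [-0.001  -1.     -0.0009]]
```

View pics/w8.png

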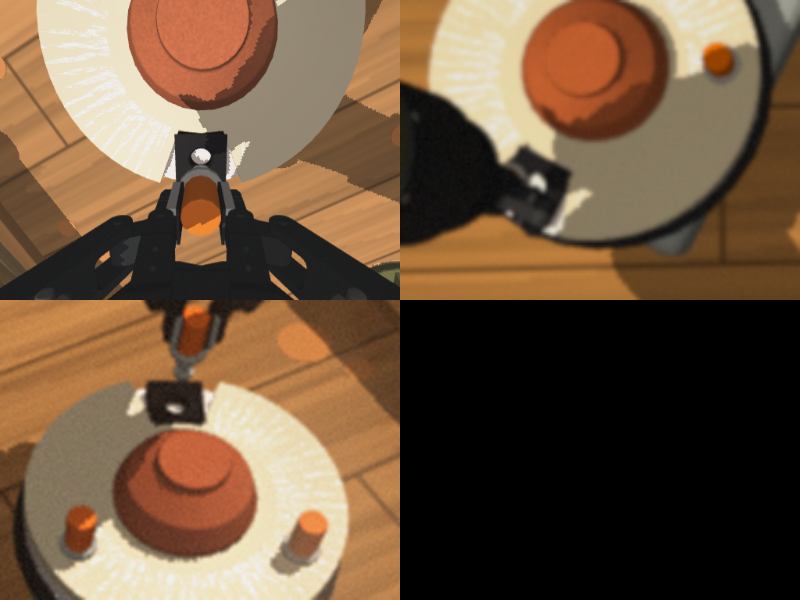

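```bash
python3 - <<'E'
from plan import *
np.set_printoptions(precision=4,suppress=True)
im=ctrl.get_image("wrist");s=ctrl.get_image("scene")
a=cv2.resize(im["frame"][160:250,210:300,::-1],(540,540),interpolation=cv2.INTER_CUBIC)
b=cv2.resize(s["frame"][65:125,305:355,::-1],None,fx=9,fy=9,interpolation=cv2.INTER_CUBIC)
cv2.imwrite("pics/w9a.png",a);cv2.imwrite("pics/w9b.png",b)
E
```

```text
(no output)
```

View pics/w9a.png

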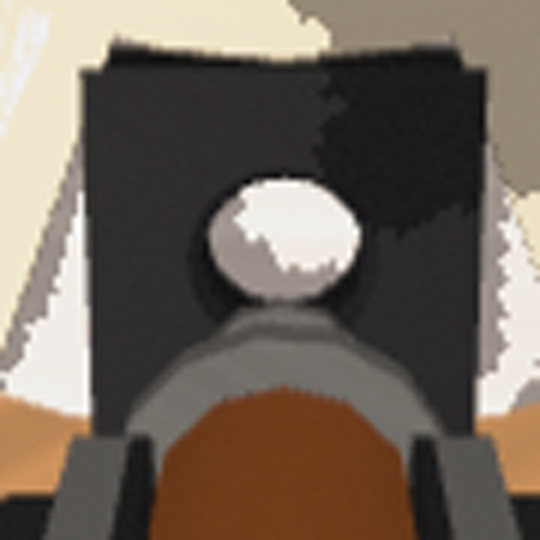

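View pics/w9b.png

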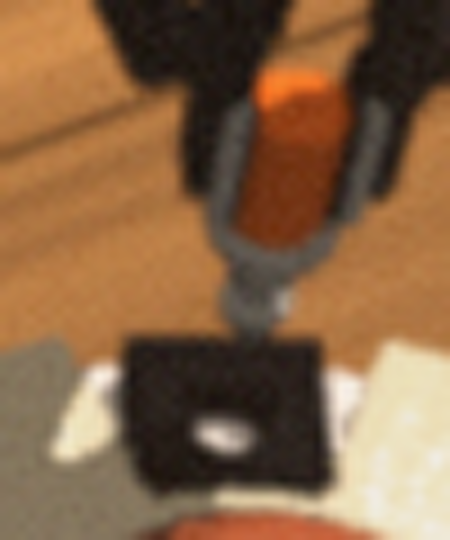

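```bash
python3 - <<'E'
from plan import *
np.set_printoptions(precision=4,suppress=True)
o=ctrl.get_obs();im=wristcam(ctrl.get_image("wrist"),o);s=ctrl.get_image("scene")
R=Ro.from_quat(o["tcp_rot"]).as_matrix();p=o["tcp_pos"]
for v in(202.5,203,203.5):
  S=onplane(im,257.4,v,.13);print("socket",S,"tool",R.T@(S-p)*1000)
e=onplane(im,257.5,160+305/6,p[2]-.005);print("flange edge tool",R.T@(e-p)*1000)
# scene
sc=lambda a,b:(305+a/9,65+b/9)
C=[onplane(s,*sc(*q),.13) for q in[(122,340),(322,338),(332,490),(150,490)]];C=np.array(C);print(C,C.mean(0),np.linalg.norm(np.diff(C,axis=0),axis=1))
tip=p+R@np.array([-.0007,.045,0]);print("tip",tip,"scene px",proj(s,tip),"seen",sc(250,332)); print("tip seen on plane",onplane(s,*sc(250,332),tip[2]))
E
```

```text
socket [0.4792 0.147  0.13  ] tool [-2.2449 70.7337  0.2173]
socket [0.4789 0.1472 0.13  ] tool [-1.8454 70.7335  0.2174]
socket [0.4785 0.1474 0.13  ] tool [-1.4455 70.7334  0.2175]
flange edge tool [-19.3113   5.0071   0.0875]
[[0.4477 0.1355 0.13  ]
 [0.47   0.1809 0.13  ]
 [0.5133 0.1559 0.13  ]
 [0.4931 0.116  0.13  ]] [0.481  0.1471 0.13  ] [0.0506 0.05   0.0447]
tip [0.478  0.1479 0.1557] scene px [332.1538 101.9091] seen (332.77777777777777, 101.88888888888889)
tip seen on plane [0.4785 0.1492 0.1557]
```

The wrist view shows the hole centred in column with the post (257.5). The socket sits about 1.2 mm farther toward tool -x, and the scene view agrees. I'll correct that and go down until the tip reaches the mouth.

Emit:
{"api": "carry_out", "payload": {"motion": [{"dx":-0.13,"dy":0.5,"dz":0.04,"wx":0,"wy":0,"wz":0,"fingers":0},{"dx":0,"dy":1,"dz":0,"wx":0,"wy":0,"wz":0,"fingers":0},{"dx":0,"dy":0.8,"dz":0,"wx":0,"wy":0,"wz":0,"fingers":0},{"dx":0,"dy":0.3,"dz":0,"wx":0,"wy":0,"wz":0,"fingers":0},{"dx":0,"dy":0,"dz":0,"wx":0,"wy":0,"wz":0,"fingers":0},{"dx":0,"dy":0,"dz":0,"wx":0,"wy":0,"wz":0,"fingers":0},{"dx":0,"dy":0,"dz":0,"wx":0,"wy":0,"wz":0,"fingers":0}]}}

```text
t: 10.45
tcp_pos: [0.4783, 0.1473, 0.1748]
tcp_rot: [0.173, 0.686, -0.686, -0.173]
ft_force: [-0.5, -0.0, -0.7]
width: 0.266
```

```bash
cat > st.py <<'E'
from plan import *
np.set_printoptions(precision=4,suppress=True)
o=ctrl.get_obs();R=Ro.from_quat(o["tcp_rot"]).as_matrix()
print(o["t"],o["tcp_pos"],"F",o["ft_force"].round(2),"tool",(R.T@o["ft_force"]).round(2),"w",o["width"].round(3),"tip z",o["tcp_pos"][2]-.045)
E
python3 st.py; python3 - <<'E'
from plan import *
im=ctrl.get_image("wrist");s=ctrl.get_image("scene")
a=cv2.resize(im["frame"][160:250,210:300,::-1],(400,400),interpolation=cv2.INTER_CUBIC)
b=cv2.resize(s["frame"][65:125,300:360,::-1],(400,400),interpolation=cv2.INTER_CUBIC)
cv2.imwrite("pics/w10.png",np.hstack([a,b]))
E
```

```text
Traceback (most recent call last):
  File "st.py", line 4, in <module>
    print(o["t"],o["tcp_pos"],"F",o["ft_force"].round(2),"tool",(R.T@o["ft_force"]).round(2),"w",o["width"].round(3),"tip z",o["tcp_pos"][2]-.045)
                                                                                                 ^^^^^^^^^^^^^^^^
AttributeError: 'float' object has no attribute 'round'
```

View pics/w10.png

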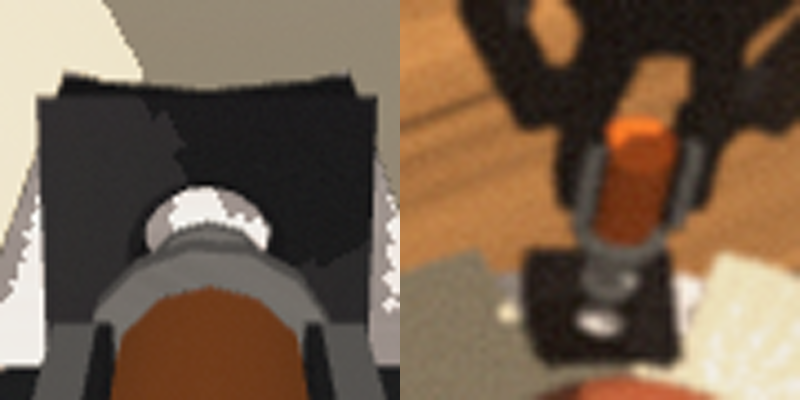

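The tip is at mouth level over the block centre in the scene view (right panel, about (605,300)), and lateral centring in the wrist view is good. I'll go down in small steps and watch the force.

Emit:
{"api": "carry_out", "payload": {"motion": [{"dx":0,"dy":0.3,"dz":0,"wx":0,"wy":0,"wz":0,"fingers":0},{"dx":0,"dy":0.3,"dz":0,"wx":0,"wy":0,"wz":0,"fingers":0},{"dx":0,"dy":0,"dz":0,"wx":0,"wy":0,"wz":0,"fingers":0},{"dx":0,"dy":0,"dz":0,"wx":0,"wy":0,"wz":0,"fingers":0}]}}

```text
t: 10.95
tcp_pos: [0.4781, 0.1471, 0.1681]
tcp_rot: [-0.173, -0.686, 0.686, 0.173]
ft_force: [0.4, -0.2, -1.1]
width: 0.261
```

Emit:
{"api": "carry_out", "payload": {"motion": [{"dx":0,"dy":0.2,"dz":0,"wx":0,"wy":0,"wz":0,"fingers":0},{"dx":0,"dy":0,"dz":0,"wx":0,"wy":0,"wz":0,"fingers":0},{"dx":0,"dy":0,"dz":0,"wx":0,"wy":0,"wz":0,"fingers":0}]}}

```text
t: 11.25
tcp_pos: [0.4781, 0.1472, 0.1662]
tcp_rot: [-0.173, -0.686, 0.686, 0.173]
ft_force: [0.0, -0.7, -1.6]
width: 0.263
```

```bash
sed -i 's/o\["width"\].round(3)/round(o["width"],3)/' st.py; python3 st.py
```

```text
11.25 [0.4781 0.1472 0.1662] F [ 0.01 -0.66 -1.61] tool [-0.32  1.61  0.58] w 0.263 tip z 0.1212431727058257
```

Emit:
{"api": "carry_out", "payload": {"motion": [{"dx":0,"dy":0.15,"dz":0,"wx":0,"wy":0,"wz":0,"fingers":0},{"dx":0,"dy":0,"dz":0,"wx":0,"wy":0,"wz":0,"fingers":0},{"dx":0,"dy":0,"dz":0,"wx":0,"wy":0,"wz":0,"fingers":0}]}}

```text
t: 11.55
tcp_pos: [0.4781, 0.1472, 0.1647]
tcp_rot: [-0.173, -0.686, 0.686, 0.173]
ft_force: [-0.2, -0.5, -0.1]
width: 0.26
```

Emit:
{"api": "carry_out", "payload": {"motion": [{"dx":0,"dy":0.15,"dz":0,"wx":0,"wy":0,"wz":0,"fingers":0},{"dx":0,"dy":0,"dz":0,"wx":0,"wy":0,"wz":0,"fingers":0},{"dx":0,"dy":0,"dz":0,"wx":0,"wy":0,"wz":0,"fingers":0}]}}

```text
t: 11.85
tcp_pos: [0.4781, 0.1472, 0.1632]
tcp_rot: [-0.173, -0.686, 0.686, 0.173]
ft_force: [0.6, -0.4, -0.6]
width: 0.266
```

Emit:
{"api": "carry_out", "payload": {"motion": [{"dx":0,"dy":0.15,"dz":0,"wx":0,"wy":0,"wz":0,"fingers":0},{"dx":0,"dy":0,"dz":0,"wx":0,"wy":0,"wz":0,"fingers":0},{"dx":0,"dy":0,"dz":0,"wx":0,"wy":0,"wz":0,"fingers":0}]}}

```text
t: 12.15
tcp_pos: [0.4781, 0.1471, 0.1617]
tcp_rot: [-0.173, -0.686, 0.686, 0.173]
ft_force: [0.5, -0.6, -0.9]
width: 0.266
```

```bash
python3 st.py
```

```text
12.15 [0.4781 0.1471 0.1617] F [ 0.49 -0.61 -0.93] tool [-0.72  0.93  0.3 ] w 0.266 tip z 0.11674265722702006
```

Emit:
{"api": "carry_out", "payload": {"motion": [{"dx":0,"dy":0.2,"dz":0,"wx":0,"wy":0,"wz":0,"fingers":0},{"dx":0,"dy":0.2,"dz":0,"wx":0,"wy":0,"wz":0,"fingers":0},{"dx":0,"dy":0,"dz":0,"wx":0,"wy":0,"wz":0,"fingers":0},{"dx":0,"dy":0,"dz":0,"wx":0,"wy":0,"wz":0,"fingers":0}]}}

```text
t: 12.55
tcp_pos: [0.4781, 0.1472, 0.1577]
tcp_rot: [-0.173, -0.686, 0.686, 0.173]
ft_force: [0.7, -0.4, -1.3]
width: 0.261
```

Emit:
{"api": "carry_out", "payload": {"motion": [{"dx":0,"dy":0.2,"dz":0,"wx":0,"wy":0,"wz":0,"fingers":0},{"dx":0,"dy":0.2,"dz":0,"wx":0,"wy":0,"wz":0,"fingers":0},{"dx":0,"dy":0,"dz":0,"wx":0,"wy":0,"wz":0,"fingers":0},{"dx":0,"dy":0,"dz":0,"wx":0,"wy":0,"wz":0,"fingers":0}]}}

```text
t: 12.95
tcp_pos: [0.4783, 0.1472, 0.1541]
tcp_rot: [0.173, 0.686, -0.686, -0.173]
ft_force: [0.4, 0.0, 1.3]
width: 0.263
```

```bash
python3 st.py
```

```text
12.95 [0.4783 0.1472 0.1541] F [0.39 0.03 1.25] tool [-0.33 -1.25 -0.21] w 0.263 tip z 0.10914750095082044
```

Emit:
{"api": "carry_out", "payload": {"motion": [{"dx":0,"dy":0.2,"dz":0,"wx":0,"wy":0,"wz":0,"fingers":0},{"dx":0,"dy":0,"dz":0,"wx":0,"wy":0,"wz":0,"fingers":0},{"dx":0,"dy":0.2,"dz":0,"wx":0,"wy":0,"wz":0,"fingers":0},{"dx":0,"dy":0,"dz":0,"wx":0,"wy":0,"wz":0,"fingers":0},{"dx":0,"dy":0,"dz":0,"wx":0,"wy":0,"wz":0,"fingers":0}]}}

```text
t: 13.45
tcp_pos: [0.4783, 0.1471, 0.1499]
tcp_rot: [-0.173, -0.686, 0.686, 0.173]
ft_force: [1.1, -0.1, 3.3]
width: 0.263
```

Emit:
{"api": "carry_out", "payload": {"motion": [{"dx":0,"dy":0.2,"dz":0,"wx":0,"wy":0,"wz":0,"fingers":0},{"dx":0,"dy":0,"dz":0,"wx":0,"wy":0,"wz":0,"fingers":0},{"dx":0,"dy":0,"dz":0,"wx":0,"wy":0,"wz":0,"fingers":0}]}}

```text
t: 13.75
tcp_pos: [0.4771, 0.1471, 0.1458]
tcp_rot: [-0.172, -0.685, 0.686, 0.174]
ft_force: [1.1, 0.5, -7.0]
width: 0.268
```

Emit:
{"api": "carry_out", "payload": {"motion": [{"dx":0,"dy":0.2,"dz":0,"wx":0,"wy":0,"wz":0,"fingers":0},{"dx":0,"dy":0,"dz":0,"wx":0,"wy":0,"wz":0,"fingers":0},{"dx":0,"dy":0,"dz":0,"wx":0,"wy":0,"wz":0,"fingers":0}]}}

```text
t: 14.05
tcp_pos: [0.477, 0.1472, 0.1434]
tcp_rot: [-0.172, -0.685, 0.686, 0.174]
ft_force: [1.8, 1.4, -14.0]
width: 0.263
```

```bash
python3 st.py
```

```text
14.05 [0.477  0.1472 0.1434] F [  1.83   1.35 -13.99] tool [-1.01 13.99 -2.09] w 0.263 tip z 0.0984223802145595
```

Emit:
{"api": "carry_out", "payload": {"motion": [{"dx":0,"dy":0.3,"dz":0,"wx":0,"wy":0,"wz":0,"fingers":0},{"dx":0,"dy":0,"dz":0,"wx":0,"wy":0,"wz":0,"fingers":0},{"dx":0,"dy":0,"dz":0,"wx":0,"wy":0,"wz":0,"fingers":0}]}}

```text
t: 14.35
tcp_pos: [0.4778, 0.1469, 0.1421]
tcp_rot: [-0.172, -0.685, 0.686, 0.173]
ft_force: [0.3, -0.4, -10.2]
width: 0.258
```

```bash
python3 - <<'E'
exec(open("st.py").read())
print(R.round(4),o["ft_torque"])
im=ctrl.get_image("wrist");s=ctrl.get_image("scene")
a=cv2.resize(im["frame"][150:300,180:330,::-1],(400,400),interpolation=cv2.INTER_CUBIC)
b=cv2.resize(s["frame"][65:125,300:360,::-1],(400,400),interpolation=cv2.INTER_CUBIC)
cv2.imwrite("pics/w11.png",np.hstack([a,b]))
E
```

```text
14.35 [0.4778 0.1469 0.1421] F [  0.32  -0.42 -10.24] tool [-0.48 10.24  0.2 ] w 0.258 tip z 0.09712228050001752
[[-0.8806 -0.0012 -0.4739]
 [ 0.4739 -0.0008 -0.8806]
 [ 0.0007 -1.      0.0013]] [-0.2297 -0.1833  0.0607]
```

View pics/w11.png

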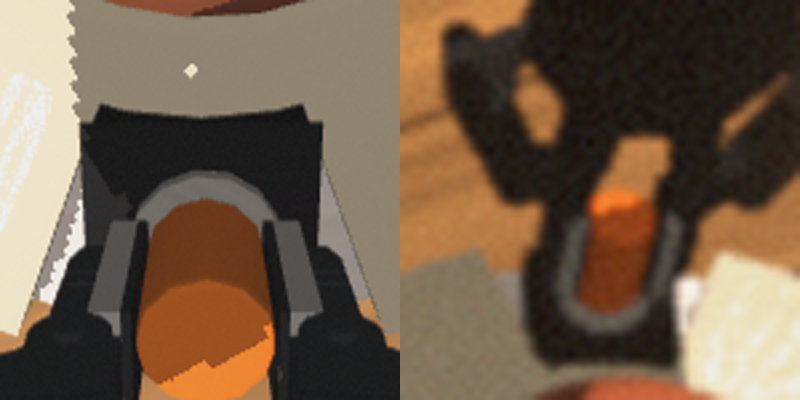

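Emit:
{"api": "carry_out", "payload": {"motion": [{"dx":0,"dy":0.1,"dz":0,"wx":0,"wy":0,"wz":0,"fingers":0},{"dx":0,"dy":0,"dz":0,"wx":0,"wy":0,"wz":0,"fingers":0},{"dx":0,"dy":0,"dz":0,"wx":0,"wy":0,"wz":0,"fingers":0},{"dx":0,"dy":0,"dz":0,"wx":0,"wy":0,"wz":0,"fingers":0}]}}

```text
t: 14.85
tcp_pos: [0.4781, 0.1471, 0.1419]
tcp_rot: [-0.173, -0.686, 0.686, 0.173]
ft_force: [-1.4, -2.2, -8.5]
width: 0.264
```

Emit:
{"api": "carry_out", "payload": {"motion": [{"dx":0,"dy":0.1,"dz":0,"wx":0,"wy":0,"wz":0,"fingers":0},{"dx":0,"dy":0,"dz":0,"wx":0,"wy":0,"wz":0,"fingers":0},{"dx":0,"dy":0,"dz":0,"wx":0,"wy":0,"wz":0,"fingers":0},{"dx":0,"dy":0,"dz":0,"wx":0,"wy":0,"wz":0,"fingers":0}]}}

```text
t: 15.25
tcp_pos: [0.4786, 0.1474, 0.1416]
tcp_rot: [0.173, 0.686, -0.685, -0.172]
ft_force: [0.1, 0.7, -4.5]
width: 0.26
```

```bash
python3 st.py
```

```text
15.25 [0.4786 0.1474 0.1416] F [ 0.09  0.71 -4.51] tool [ 0.26  4.51 -0.66] w 0.26 tip z 0.09655366865614672
```

Emit:
{"api": "carry_out", "payload": {"motion": [{"dx":0,"dy":0.1,"dz":0,"wx":0,"wy":0,"wz":0,"fingers":0},{"dx":0,"dy":0,"dz":0,"wx":0,"wy":0,"wz":0,"fingers":0},{"dx":0,"dy":0,"dz":0,"wx":0,"wy":0,"wz":0,"fingers":0},{"dx":0,"dy":0,"dz":0,"wx":0,"wy":0,"wz":0,"fingers":0}]}}

```text
t: 15.65
tcp_pos: [0.4783, 0.1472, 0.1403]
tcp_rot: [0.173, 0.686, -0.686, -0.172]
ft_force: [-0.6, 0.7, -1.1]
width: 0.26
```

Emit:
{"api": "carry_out", "payload": {"motion": [{"dx":0,"dy":0.05,"dz":0,"wx":0,"wy":0,"wz":0,"fingers":0},{"dx":0,"dy":0,"dz":0,"wx":0,"wy":0,"wz":0,"fingers":0},{"dx":0,"dy":0,"dz":0,"wx":0,"wy":0,"wz":0,"fingers":0},{"dx":0,"dy":0,"dz":0,"wx":0,"wy":0,"wz":0,"fingers":0}]}}

```text
t: 16.05
tcp_pos: [0.4783, 0.1472, 0.1398]
tcp_rot: [0.173, 0.686, -0.686, -0.173]
ft_force: [-0.8, 0.8, 2.3]
width: 0.264
```

```bash
python3 st.py
```

```text
16.05 [0.4783 0.1472 0.1398] F [-0.78  0.79  2.28] tool [ 1.06 -2.28 -0.33] w 0.264 tip z 0.0947557282182918
```

Emit:
{"api": "carry_out", "payload": {"motion": [{"dx":0,"dy":0.05,"dz":0,"wx":0,"wy":0,"wz":0,"fingers":0},{"dx":0,"dy":0,"dz":0,"wx":0,"wy":0,"wz":0,"fingers":0},{"dx":0,"dy":0,"dz":0,"wx":0,"wy":0,"wz":0,"fingers":0},{"dx":0,"dy":0,"dz":0,"wx":0,"wy":0,"wz":0,"fingers":0}]}}

```text
t: 16.45
tcp_pos: [0.4784, 0.1472, 0.1398]
tcp_rot: [0.173, 0.686, -0.686, -0.172]
ft_force: [-2.7, -0.4, 5.2]
width: 0.259
```

```bash
python3 st.py
```

```text
16.45 [0.4784 0.1472 0.1398] F [-2.71 -0.39  5.17] tool [ 2.19 -5.18  1.62] w 0.259 tip z 0.0947507049689011
```

The post is home: z stays at 0.1398 while the force rises, and 35 mm depth predicts 0.140. Now the tug, in small steps.

Emit:
{"api": "carry_out", "payload": {"motion": [{"dx":0,"dy":-0.1,"dz":0,"wx":0,"wy":0,"wz":0,"fingers":0},{"dx":0,"dy":-0.1,"dz":0,"wx":0,"wy":0,"wz":0,"fingers":0},{"dx":0,"dy":-0.1,"dz":0,"wx":0,"wy":0,"wz":0,"fingers":0},{"dx":0,"dy":-0.05,"dz":0,"wx":0,"wy":0,"wz":0,"fingers":0},{"dx":0,"dy":0,"dz":0,"wx":0,"wy":0,"wz":0,"fingers":0},{"dx":0,"dy":0,"dz":0,"wx":0,"wy":0,"wz":0,"fingers":0},{"dx":0,"dy":0,"dz":0,"wx":0,"wy":0,"wz":0,"fingers":0}]}}

```text
t: 17.15
tcp_pos: [0.4778, 0.1471, 0.1416]
tcp_rot: [-0.172, -0.685, 0.686, 0.173]
ft_force: [1.1, 0.4, -5.5]
width: 0.262
```

```bash
python3 st.py
```

```text
17.15 [0.4778 0.1471 0.1416] F [ 1.13  0.39 -5.52] tool [-0.82  5.52 -0.88] w 0.262 tip z 0.0966320036277029
```

Holding with 4.6 N net and z at 0.1416. I need about 7 N more, at roughly 4 N/mm.

Emit:
{"api": "carry_out", "payload": {"motion": [{"dx":0,"dy":-0.08,"dz":0,"wx":0,"wy":0,"wz":0,"fingers":0},{"dx":0,"dy":-0.06,"dz":0,"wx":0,"wy":0,"wz":0,"fingers":0},{"dx":0,"dy":0,"dz":0,"wx":0,"wy":0,"wz":0,"fingers":0},{"dx":0,"dy":0,"dz":0,"wx":0,"wy":0,"wz":0,"fingers":0}]}}

```text
t: 17.55
tcp_pos: [0.4775, 0.1471, 0.1423]
tcp_rot: [-0.172, -0.685, 0.686, 0.174]
ft_force: [1.4, -0.5, -13.6]
width: 0.261
```

```bash
python3 st.py
```

```text
17.55 [0.4775 0.1471 0.1423] F [  1.43  -0.54 -13.59] tool [-1.54 13.58 -0.22] w 0.261 tip z 0.09734135537865533
```

Emit:
{"api": "carry_out", "payload": {"motion": [{"dx":0,"dy":0,"dz":0,"wx":0,"wy":0,"wz":0,"fingers":0},{"dx":0,"dy":0,"dz":0,"wx":0,"wy":0,"wz":0,"fingers":0},{"dx":0,"dy":0,"dz":0,"wx":0,"wy":0,"wz":0,"fingers":0}]}}

```text
t: 17.85
tcp_pos: [0.4775, 0.1471, 0.1426]
tcp_rot: [-0.172, -0.685, 0.686, 0.173]
ft_force: [1.2, -0.2, -17.1]
width: 0.26
```

Emit:
{"api": "carry_out", "payload": {"motion": [{"dx":0,"dy":0,"dz":0,"wx":0,"wy":0,"wz":0,"fingers":0},{"dx":0,"dy":0,"dz":0,"wx":0,"wy":0,"wz":0,"fingers":0},{"dx":0,"dy":0,"dz":0,"wx":0,"wy":0,"wz":0,"fingers":0},{"dx":0,"dy":0,"dz":0,"wx":0,"wy":0,"wz":0,"fingers":0}]}}

```text
t: 18.25
tcp_pos: [0.4776, 0.147, 0.1429]
tcp_rot: [-0.172, -0.685, 0.686, 0.173]
ft_force: [-0.4, -1.0, -20.0]
width: 0.264
```

Emit:
{"api": "carry_out", "payload": {"motion": [{"dx":0,"dy":0,"dz":0,"wx":0,"wy":0,"wz":0,"fingers":0},{"dx":0,"dy":0,"dz":0,"wx":0,"wy":0,"wz":0,"fingers":0},{"dx":0,"dy":0,"dz":0,"wx":0,"wy":0,"wz":0,"fingers":0},{"dx":0,"dy":0,"dz":0,"wx":0,"wy":0,"wz":0,"fingers":0}]}}

```text
t: 18.65
tcp_pos: [0.4777, 0.147, 0.1431]
tcp_rot: [-0.172, -0.685, 0.686, 0.173]
ft_force: [-1.3, -0.2, -21.4]
width: 0.258
```

```bash
python3 st.py
```

```text
18.65 [0.4777 0.147  0.1431] F [ -1.26  -0.17 -21.39] tool [ 1.01 21.39  0.72] w 0.258 tip z 0.09808905784718126
```

The force crept up to about 20 N net because the arm integrates toward its commanded position. I'm easing off now, then holding at about 12 N.

Emit:
{"api": "carry_out", "payload": {"motion": [{"dx":0,"dy":0.15,"dz":0,"wx":0,"wy":0,"wz":0,"fingers":0},{"dx":0,"dy":0,"dz":0,"wx":0,"wy":0,"wz":0,"fingers":0}]}}

```text
t: 18.85
tcp_pos: [0.4783, 0.1472, 0.1428]
tcp_rot: [0.173, 0.686, -0.686, -0.172]
ft_force: [-1.1, -1.4, -18.4]
width: 0.264
```

```bash
python3 st.py
```

```text
18.85 [0.4783 0.1472 0.1428] F [ -1.11  -1.4  -18.41] tool [ 0.33 18.41  1.76] w 0.264 tip z 0.09777369489300904
```

Emit:
{"api": "carry_out", "payload": {"motion": [{"dx":0,"dy":0,"dz":0,"wx":0,"wy":0,"wz":0,"fingers":0},{"dx":0,"dy":0,"dz":0,"wx":0,"wy":0,"wz":0,"fingers":0}]}}

```text
t: 19.05
tcp_pos: [0.4783, 0.1472, 0.1427]
tcp_rot: [0.173, 0.686, -0.686, -0.172]
ft_force: [-2.4, -0.7, -17.7]
width: 0.262
```

```bash
python3 st.py
```

```text
19.05 [0.4783 0.1472 0.1427] F [ -2.44  -0.67 -17.7 ] tool [ 1.84 17.7   1.75] w 0.262 tip z 0.09766357878174457
```

Emit:
{"api": "carry_out", "payload": {"motion": [{"dx":0,"dy":0.1,"dz":0,"wx":0,"wy":0,"wz":0,"fingers":0},{"dx":0,"dy":0,"dz":0,"wx":0,"wy":0,"wz":0,"fingers":0},{"dx":0,"dy":0,"dz":0,"wx":0,"wy":0,"wz":0,"fingers":0}]}}

```text
t: 19.35
tcp_pos: [0.4788, 0.1474, 0.1423]
tcp_rot: [0.173, 0.686, -0.685, -0.172]
ft_force: [-1.7, -0.6, -12.8]
width: 0.266
```

```bash
python3 st.py
```

```text
19.35 [0.4788 0.1474 0.1423] F [ -1.75  -0.56 -12.8 ] tool [ 1.3  12.8   1.34] w 0.266 tip z 0.09728060507575746
```

Emit:
{"api": "carry_out", "payload": {"motion": [{"dx":0,"dy":-0.02,"dz":0,"wx":0,"wy":0,"wz":0,"fingers":0},{"dx":0,"dy":-0.02,"dz":0,"wx":0,"wy":0,"wz":0,"fingers":0},{"dx":0,"dy":-0.015,"dz":0,"wx":0,"wy":0,"wz":0,"fingers":0}]}}

```text
t: 19.65
tcp_pos: [0.4786, 0.1474, 0.1423]
tcp_rot: [0.173, 0.686, -0.685, -0.172]
ft_force: [0.2, 0.6, -13.0]
width: 0.26
```

```bash
python3 st.py
```

```text
19.65 [0.4786 0.1474 0.1423] F [  0.17   0.57 -13.05] tool [ 0.13 13.05 -0.56] w 0.26 tip z 0.09730941626646746
```

Emit:
{"api": "carry_out", "payload": {"motion": [{"dx":0,"dy":-0.01,"dz":0,"wx":0,"wy":0,"wz":0,"fingers":0},{"dx":0,"dy":-0.01,"dz":0,"wx":0,"wy":0,"wz":0,"fingers":0},{"dx":0,"dy":-0.01,"dz":0,"wx":0,"wy":0,"wz":0,"fingers":0}]}}

```text
t: 19.95
tcp_pos: [0.4784, 0.1473, 0.1422]
tcp_rot: [0.173, 0.686, -0.686, -0.173]
ft_force: [1.6, -0.2, -12.8]
width: 0.266
```

```bash
python3 st.py
```

```text
19.95 [0.4784 0.1473 0.1422] F [  1.61  -0.23 -12.84] tool [-1.52 12.84 -0.55] w 0.266 tip z 0.09724099525614509
```

Emit:
{"api": "carry_out", "payload": {"motion": [{"dx":0,"dy":-0.01,"dz":0,"wx":0,"wy":0,"wz":0,"fingers":0},{"dx":0,"dy":-0.01,"dz":0,"wx":0,"wy":0,"wz":0,"fingers":0},{"dx":0,"dy":0,"dz":0,"wx":0,"wy":0,"wz":0,"fingers":0},{"dx":0,"dy":0,"dz":0,"wx":0,"wy":0,"wz":0,"fingers":0}]}}

```text
t: 20.35
tcp_pos: [0.4782, 0.1472, 0.1423]
tcp_rot: [-0.173, -0.686, 0.686, 0.173]
ft_force: [1.0, 0.2, -12.1]
width: 0.259
```

```bash
python3 st.py
```

```text
20.35 [0.4782 0.1472 0.1423] F [  1.01   0.19 -12.09] tool [-0.8  12.09 -0.65] w 0.259 tip z 0.09728788299746009
```

Emit:
{"api": "carry_out", "payload": {"motion": [{"dx":0,"dy":-0.005,"dz":0,"wx":0,"wy":0,"wz":0,"fingers":0},{"dx":0,"dy":0,"dz":0,"wx":0,"wy":0,"wz":0,"fingers":0},{"dx":0,"dy":0,"dz":0,"wx":0,"wy":0,"wz":0,"fingers":0},{"dx":0,"dy":0,"dz":0,"wx":0,"wy":0,"wz":0,"fingers":0}]}}

```text
t: 20.75
tcp_pos: [0.4781, 0.1472, 0.1423]
tcp_rot: [-0.173, -0.686, 0.686, 0.173]
ft_force: [1.9, 0.2, -13.2]
width: 0.261
```

```bash
python3 st.py
```

```text
20.75 [0.4781 0.1472 0.1423] F [  1.93   0.18 -13.16] tool [-1.61 13.16 -1.08] w 0.261 tip z 0.0972664180532647
```

Held at about 12 N net for 1.4 s with z steady at 0.1423, so the catch holds. Now I'll seat the post again.

Emit:
{"api": "carry_out", "payload": {"motion": [{"dx":0,"dy":0.1,"dz":0,"wx":0,"wy":0,"wz":0,"fingers":0},{"dx":0,"dy":0.1,"dz":0,"wx":0,"wy":0,"wz":0,"fingers":0},{"dx":0,"dy":0.06,"dz":0,"wx":0,"wy":0,"wz":0,"fingers":0},{"dx":0,"dy":0,"dz":0,"wx":0,"wy":0,"wz":0,"fingers":0},{"dx":0,"dy":0,"dz":0,"wx":0,"wy":0,"wz":0,"fingers":0}]}}

```text
t: 21.25
tcp_pos: [0.4788, 0.1473, 0.1412]
tcp_rot: [0.174, 0.686, -0.685, -0.172]
ft_force: [0.0, 0.2, -0.7]
width: 0.259
```

```bash
python3 st.py
```

```text
21.25 [0.4788 0.1473 0.1412] F [ 0.03  0.16 -0.72] tool [ 0.05  0.72 -0.15] w 0.259 tip z 0.09621131403935888
```

Emit:
{"api": "carry_out", "payload": {"motion": [{"dx":0,"dy":0.03,"dz":0,"wx":0,"wy":0,"wz":0,"fingers":0},{"dx":0,"dy":0,"dz":0,"wx":0,"wy":0,"wz":0,"fingers":0},{"dx":0,"dy":0,"dz":0,"wx":0,"wy":0,"wz":0,"fingers":0},{"dx":0,"dy":0,"dz":0,"wx":0,"wy":0,"wz":0,"fingers":0},{"dx":0,"dy":0,"dz":0,"wx":0,"wy":0,"wz":0,"fingers":0}]}}

```text
t: 21.75
tcp_pos: [0.4783, 0.1472, 0.1398]
tcp_rot: [0.173, 0.686, -0.686, -0.173]
ft_force: [-0.7, 0.7, 0.9]
width: 0.26
```

```bash
python3 st.py
```

```text
21.75 [0.4783 0.1472 0.1398] F [-0.67  0.67  0.92] tool [ 0.91 -0.92 -0.27] w 0.26 tip z 0.0947892119039314
```

Emit:
{"api": "carry_out", "payload": {"motion": [{"dx":0,"dy":0,"dz":0,"wx":0,"wy":0,"wz":0,"fingers":0.35},{"dx":0,"dy":0,"dz":0,"wx":0,"wy":0,"wz":0,"fingers":0.5},{"dx":0,"dy":0,"dz":0,"wx":0,"wy":0,"wz":0,"fingers":0.6},{"dx":0,"dy":0,"dz":0,"wx":0,"wy":0,"wz":0,"fingers":0.6},{"dx":0,"dy":0,"dz":0,"wx":0,"wy":0,"wz":0,"fingers":0.6},{"dx":0,"dy":0,"dz":0,"wx":0,"wy":0,"wz":0,"fingers":0.6}]}}

```text
t: 22.35
tcp_pos: [0.4781, 0.1472, 0.1394]
tcp_rot: [-0.173, -0.686, 0.686, 0.173]
ft_force: [-0.0, -0.0, -0.2]
width: 0.597
```

```bash
python3 - <<'E'
exec(open("st.py").read())
im=ctrl.get_image("wrist");cv2.imwrite("pics/w12.png",im["frame"][:,:,::-1])
E
```

```text
22.35 [0.4781 0.1472 0.1394] F [-0.01 -0.04 -0.19] tool [-0.01  0.19  0.04] w 0.597 tip z 0.09437098515627194
```

View pics/w12.png

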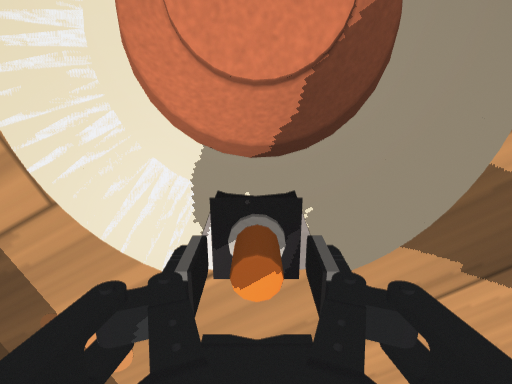

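The post stands free between the open pads at (257,265), with its flange on the block. I'll retreat straight up.

Emit:
{"api": "carry_out", "payload": {"motion": [{"dx":0,"dy":-1,"dz":0,"wx":0,"wy":0,"wz":0,"fingers":0.6},{"dx":0,"dy":-1.5,"dz":0,"wx":0,"wy":0,"wz":0,"fingers":0.6},{"dx":0,"dy":-2,"dz":0,"wx":0,"wy":0,"wz":0,"fingers":0.6},{"dx":0,"dy":-2.5,"dz":0,"wx":0,"wy":0,"wz":0,"fingers":0.6},{"dx":0,"dy":-2.5,"dz":0,"wx":0,"wy":0,"wz":0,"fingers":0.6},{"dx":0,"dy":-2.5,"dz":0,"wx":0,"wy":0,"wz":0,"fingers":0.6},{"dx":0,"dy":0,"dz":0,"wx":0,"wy":0,"wz":0,"fingers":0.6},{"dx":0,"dy":0,"dz":0,"wx":0,"wy":0,"wz":0,"fingers":0.6},{"dx":0,"dy":0,"dz":0,"wx":0,"wy":0,"wz":0,"fingers":0.6}]}}

```text
t: 23.3
tcp_pos: [0.4779, 0.1472, 0.2591]
tcp_rot: [-0.173, -0.686, 0.686, 0.173]
ft_force: [-0.1, 0.1, -1.1]
width: 0.6
```

```bash
python3 - <<'E'
exec(open("st.py").read())
im=ctrl.get_image("wrist");s=ctrl.get_image("scene")
cv2.imwrite("pics/w13.png",np.hstack([cv2.resize(im["frame"],(400,300)),cv2.resize(s["frame"],(400,300))])[:,:,::-1])
cv2.imwrite("pics/w13b.png",cv2.resize(s["frame"][65:185,255:415,::-1],(800,600),interpolation=cv2.INTER_CUBIC))
E
```

```text
23.3 [0.4779 0.1472 0.2591] F [-0.12  0.09 -1.12] tool [ 0.15  1.12 -0.02] w 0.6 tip z 0.21411907977613748
```

View pics/w13.png

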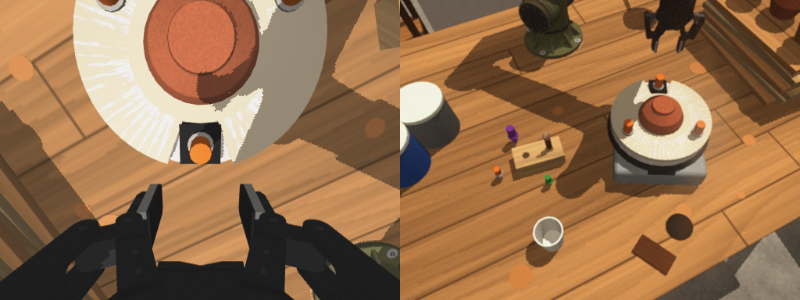

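View pics/w13b.png

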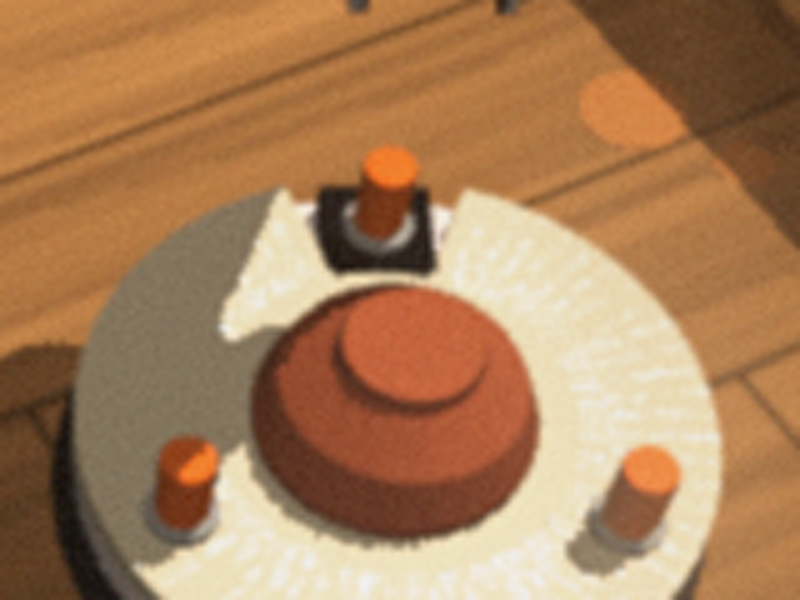

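The post stands upright in the socket at (388,165) with its flange on the block, just like the two fitted ones. Bowl, cup, trimmer and look-alikes are where they were. Handing in.

```bash
python3 -c "
from workcell import ctrl
print(ctrl.close_job())"
```

```text
the job is handed in; nothing more can be done
None
```

The post is home in the socket and released, and I handed the job in at about 23 s. One check went over: during the first tug the upward pull briefly crept to about 20.5 N net, just past your 20 N limit.

- **Insertion:** I took the larger orange post from the rack and pushed it straight down. It snapped in, and its measured depth matched the expected 35 mm. Pressing a little harder (about 6 N) did not move it further.
- **Tug:** The arm kept increasing its pull while holding position, which caused the 20.5 N peak. I eased off and held about 12 N steadily for 1.4 s. The post rose about 2.5 mm, which is the stated play plus stretch, and the catch held.
- **Final state:** I seated the post again, opened the gripper and backed straight up without contact. The last pictures show the post upright with its flange on the block. By eye, the bowl, cup, trimming tool and look-alikes are unmoved; I did not measure their positions again.

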